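# Erect the viewing hood and hold its sprung lid at the mark

### The job

Set up the slide-viewing hood: with its lid still shut, push the three black leaves (front, left and right) fully upright so that they box in the slide. Then lift the sprung lid by its orange fin until the red needle stands at the yellow marker on the dial, and finish while still holding the lid there, without letting go. Leave the marker and the bottles and other things on the bench where they are.

Things in the scene. Friction and masses are not known exactly. Their poses are not given: they have to be found in the camera images.
- stage_centre (a point): Centre of the top of the viewing hood's base, 30 mm above the table; its axes are the hood's axes: x from the front (open side facing the robot) to the back wall, y to the left, z up. The grey-green base is fixed to the table, 150 x 150 x 30 mm, with a fixed back wall (8 mm thick, top 97 mm above the table). The leaves' hinges lie along the base's top edges, 75 mm from this point (front at hood -x, left at +y, right at -y).
- hinge (a point): Middle of the lid's hinge axis, on top of the back wall: 75 mm behind stage_centre (hood +x) and 97 mm above the table; the axis is along the hood's y.
- lid (a joint): Angle of the sprung lid, rad: 0 shut (level), grows as its front edge rises, stop at 1.3. A spring shuts it as soon as it is let go; about 3 N upward at the fin starts it and 4 to 10 N holds it at the marks. The lid is a grey-green plate 150 x 150 mm, 8 mm thick; when shut its underside is 97 mm and its top 105 mm above the table, its front edge 150 mm in front of the hinge.
- fin (a point): Point to pinch on the orange fin on top of the lid. The fin is 14 mm thick (hood y), 26 mm long (hood x), and stands 36 mm above the lid's top; this point is 24 mm above the lid's top, 105 mm in front of the hinge axis and 32 mm above it when shut, midway across the lid. Pinched across its thickness it can pivot between the fingers as the lid turns.
- needle_tip (a point): Tip of the red needle, which is part of the lid and stands square to it, at the lid's left end (72 mm left of its middle): 90 mm from the hinge axis, straight above it when the lid is shut; it leans backwards as the lid rises.
- mark (a point): Where the needle's tip must come: the inner point of the yellow marker clip on the white dial, also 90 mm from the hinge axis and in the needle's plane. The clip stands at a different angle each time, from 0.40 to 0.75 rad back from vertical; that is the lid angle wanted. It can slide if pushed: leave it.
- leaf_front (a joint): Angle of the front (robot side, hood -x) leaf, rad: 0 lying flat outwards, 1.571 upright (its stop). Black panel 142 mm wide, 65 mm from hinge to free edge, 5 mm thick, free edge white; hinge 30 mm above the table. It starts leaning outwards at 0.70 to 1.10; a friction hinge keeps it where it is left and yields to 1 to 3 N at the edge. Upright, its outer face is 80 mm from stage_centre and its edge 95 mm above the table, just below the shut lid.
- leaf_front_edge (a point): Middle of the free edge of the front leaf (mid-thickness). Push it up and inwards along its arc; a level push at a low angle can jam, as the edge must then slide up what pushes it.
- leaf_left (a joint): Angle of the left (hood +y) leaf, rad: 0 lying flat outwards, 1.571 upright (its stop). Black panel 142 mm wide, 65 mm from hinge to free edge, 5 mm thick, free edge white; hinge 30 mm above the table. It starts leaning outwards at 0.70 to 1.10; a friction hinge keeps it where it is left and yields to 1 to 3 N at the edge. Upright, its outer face is 80 mm from stage_centre and its edge 95 mm above the table, just below the shut lid.
- leaf_left_edge (a point): Middle of the free edge of the left leaf (mid-thickness). Push it up and inwards along its arc; a level push at a low angle can jam, as the edge must then slide up what pushes it.
- leaf_right (a joint): Angle of the right (hood -y) leaf, rad: 0 lying flat outwards, 1.571 upright (its stop). Black panel 142 mm wide, 65 mm from hinge to free edge, 5 mm thick, free edge white; hinge 30 mm above the table. It starts leaning outwards at 0.70 to 1.10; a friction hinge keeps it where it is left and yields to 1 to 3 N at the edge. Upright, its outer face is 80 mm from stage_centre and its edge 95 mm above the table, just below the shut lid.
- leaf_right_edge (a point): Middle of the free edge of the right leaf (mid-thickness). Push it up and inwards along its arc; a level push at a low angle can jam, as the edge must then slide up what pushes it.
- dropper_a: Clear dropper bottle with red cap and bulb, diameter 32, 80 tall mm; origin at the centre of its underside. Leave alone.
- dropper_b: Amber dropper bottle with red cap and bulb, diameter 32, 80 tall mm; origin at the centre of its underside. Leave alone.
- dropper_c: Clear dropper bottle with red cap and bulb, diameter 32, 80 tall mm; origin at the centre of its underside. Leave alone.
- brass_weight: Small turned brass weight, diameter 28, 36 tall mm; origin at the centre of its underside. Leave alone.
- slide_box: Blue slide box, 95 x 85 x 30 mm; origin at the centre of its underside. Leave alone.
- specimen_jar: Jar with white cap, diameter 56, 70 tall mm; origin at the centre of its underside. Leave alone.
- eyepiece: Spare microscope eyepiece standing on end, black and steel, diameter 30, 56 tall mm; origin at the centre of its underside. Leave alone.

How it is judged:
On the way, in this order (a step that is already met when the one before it is completed fails the run):
1. all three leaves upright while the lid is shut (value of joint each of leaf_front, leaf_left, leaf_right above 1.4 rad and value of joint lid below 0.12 rad), for 0.2 s.
2. the lid is held by the fingers with its needle at the marker (distance between needle_tip and mark below 0.008 m and contact force between the fingers and lid above 1 N), for 0.2 s.
At the end, for the whole second after the job is handed in: All three leaves upright (above 1.40 rad), the needle's tip within 8 mm of the mark (about 5 degrees of lid angle), the lid still, and held by the fingers (contact above 1 N) (all of step 2 and value of joint each of leaf_front, leaf_left, leaf_right above 1.4 rad and velocity of joint lid between -0.1 and 0.1 rad/s); the arm keeps its last pose, push and grip.
It fails at once if the yellow marker was moved (over 6 mm) (distance of mark from where it was at the start of the episode above 0.006 m).
It fails at once if a bystander was moved over 25 mm or tipped (distance of any of dropper_a, dropper_b, dropper_c, brass_weight, slide_box, specimen_jar, eyepiece from where it was at the start of the episode above 0.025 m or angle between any of dropper_a, dropper_b, dropper_c, brass_weight, slide_box, specimen_jar, eyepiece's own z axis and vertical above 0.5 rad).
It also fails if it takes over 67 s, if anything falls off the work surface, if the arm or the gripper's body presses on something with over 40 N, if the wrist force passes 120 N, or if a joint passes its speed limit or range.

### The arm

A 6-joint arm with a two-finger parallel gripper is mounted at the origin on the work surface. World frame = base frame: x ahead of the robot, y to its left, z up, the work surface at z = 0. Lengths are in m, angles in rad, forces in N, time in s.
With the tool pointing down it reaches from about 0.35 to 0.975 m from the base axis. Payload 4.9 kg.
Tool frame: the origin (TCP) lies at the very end of the fingers, on their centre line; the grasp point (between the pads) lies 19 mm behind it (manip.tcp_to_grasp is the distance from the TCP to the grasp point, in m); z points along the fingers, y is the direction in which the jaws open and shut (so a half turn about z gives the same grasp; the last joint's range is limited). The gripper opens to 85 mm and grips with 20 to 120 N. Pads are 22 mm wide; open, the fingers measure 114 mm over their backs; the gripper's body (76 mm by 85 mm) begins 54 mm behind the grasp point. The pads swing forward as they close: fully open they stand 13 mm farther back than shut.
Start: joints at [-1.268, 0.053, 1.613, -0, 1.476, -0.119], TCP at [0.256, -0.57, 0.201] pointing down, gripper open.
Joint ranges: [-3.01, 3.01], [-1.01, 2.22], [0.06, 2.58], [-1.02, 4.17], [0.09, 2.62], [-3.14, 3.14]. Speed limits (rad/s): [2.57, 2.57, 3.14, 3.14, 3.14, 3.14].

### API

Orientations are given as a unit quaternion [w, x, y, z].
In Python, from plant import sensors, cams, job, finder, manip gives the robot as it stands.
- The arm moves only by the shell command python3 -m pendant 'ROWS'. ROWS is JSON, a list of rows, each an object of numbers: "wx", "wy", "wz": the turn, a rotation vector about the tool's x, y, z in degrees; "dx", "dy", "dz": the shift along the tool's x, y, z in m; "hand": the gripper's target within -1 to 1 (fully open at 1, half-way at 0, shut at -1). A call has 1 to 20 rows; each row is the pose to reach, as a shift and turn from the pose commanded when the call began, along the tool's axes at that moment; what a row does not reach only later rows make up. A row lasts 1/12 s, in which the tool goes at most 41.7 mm and 7.16 degrees, less where a joint would pass 70% of its speed; a pose out of reach is approached as far as the arm can. A call with a gripper value outside its range is refused whole. The fingers move at their own pace and stop on an object; the grip force is fixed at half the most. Time passes only in rows, so rows that repeat a pose let the fingers close. It gives the time, the measured TCP pose, the force and the opening at its end, in the units of the state.
- sensors.state(): the state, without advancing time (a new reading comes with each control period).
- cams.grab_frame(name): name is "scene" or "top" or "wrist"; returns (picture, depth): 400x640x3 uint8, red, green, blue; 400x640 float32, m along the optical axis (not along the pixel's ray), 0 where there is no reading.
- cams.calibration(name): a dict with "fov_y" (degrees; the focal length in pixels is half the picture's height over the tangent of half this angle, whatever the lens; pixels are square), "cx", "cy" (the principal point, pixels), "pose" (4x4, takes a point from camera to world coordinates); the wrist camera has in their place "hand_eye" (4x4, takes a point from camera to tool coordinates, whose origin is the TCP and whose axes are the flange's). Camera axes: x right, y down, z forward; pixel columns grow to the right and rows downward; lengths in m; the calibration is good to about 2 mm. A picture is of the moment at which its call begins: read the wrist's pose just before it. calibration takes no time and is no camera call.
- job.job_done(): hands the job in, once; it reports no verdict.
Trained networks look in the newest picture that a camera, given by its name, has taken for a name from the list of things; names that differ only in an ending like _2 or _b are one class to them, and where a whole thing is asked for, a point or a joint stands for the part that bears it (a point fixed in the world has none). Each returns a list of dicts, best first, with "score" (0 to 1); they miss things now and then, are a little off and sometimes report something else, mostly with a low value. They report only what shows in the picture. A call takes as long as a camera call.
- finder.look_for(camera, thing): "position" ([x, y, z] in m, in world coordinates, good to about 4 mm: the middle of the surface that is visible of it).
The state is a dict: "time": time; "joint_pos": joint angles; "joint_vel": joint speeds; "joint_efforts": joint torques, N m; "tool_pos": TCP position; "tool_rot": TCP orientation; "contact_force": force on the tool from outside, world axes, zero at the start; "ft_torque": the same for the moment, N m; "gripper_width": opening from 0.0 (shut) to 1.0 (fully open).
Only numpy, scipy, OpenCV 4.12 (cv2) and the standard library are available. Lean on these libraries where they do the work, as an engineer would, in place of code of your own. Each camera call takes 0.05 s, during which the arm holds its last target. There are 200 camera calls.

## Working session

There is one attempt and no reset: what is moved stays moved. The work goes in short steps, Python scripts to look and compute and a shell command to move; the robot and the scene stay as the last step left them, time stands still between calls to the robot, and variables do not carry over. Pictures are saved under pics/ and viewed, about 8 in all and at most 12, crops included, and the job is handed in when it is done.

```bash
ls; mkdir -p pics; cat > h.py <<'E'
import numpy as np, cv2
from plant import sensors, cams, job, finder, manip
from scipy.spatial.transform import Rotation as R
def tool():
    s=sensors.state(); q=s['tool_rot']; return np.array(s['tool_pos']), R.from_quat([q[1],q[2],q[3],q[0]])
def K(name,shape=(400,640)):
    c=cams.calibration(name); f=shape[0]/2/np.tan(np.radians(c['fov_y'])/2); return f,c['cx'],c['cy'],c
def pose(name):
    c=cams.calibration(name)
    if 'pose' in c: return np.array(c['pose'])
    p,r=tool(); T=np.eye(4); T[:3,:3]=r.as_matrix(); T[:3,3]=p; return T@np.array(c['hand_eye'])
def cloud(name,depth,T):
    f,cx,cy,_=K(name); v,u=np.mgrid[:400,:640]; P=np.stack([(u-cx)/f*depth,(v-cy)/f*depth,depth],-1)
    W=P@T[:3,:3].T+T[:3,3]; W[depth<=0]=np.nan; return W
def save(n,im): cv2.imwrite('pics/'+n,im[:,:,::-1])
E
cat > a.py <<'E'
from h import *
for n in ['scene','top']:
    T=pose(n); im,d=cams.grab_frame(n); save(n+'1.png',im); np.savez(n+'1.npz',im=im,d=d,T=T)
    print(n,T[:3,3].round(3),T[:3,2].round(2))
    for t in ['fin','needle_tip','mark','leaf_front_edge','leaf_left_edge','leaf_right_edge','lid','leaf_front','dropper_a','brass_weight','slide_box','specimen_jar','eyepiece']:
        print(t,[(np.round(x['position'],3).tolist(),round(x['score'],2)) for x in finder.look_for(n,t)][:3])
print(sensors.state())
E
python3 a.py
```

```text
pics
scene [1.278 0.557 0.714] [-0.64 -0.53 -0.56]
fin [([0.597, -0.053, 0.107], 0.75), ([0.513, -0.009, 0.056], 0.35)]
needle_tip [([0.601, -0.045, 0.107], 0.66)]
mark []
leaf_front_edge [([0.51, -0.008, 0.06], 0.98)]
leaf_left_edge [([0.64, 0.04, 0.068], 0.43)]
leaf_right_edge [([0.623, -0.183, 0.076], 0.66), ([0.516, 0.116, 0.016], 0.5)]
lid [([0.594, -0.054, 0.105], 0.65)]
leaf_front []
dropper_a [([0.481, 0.388, 0.041], 0.61), ([0.686, -0.237, 0.033], 0.57), ([0.782, 0.03, 0.041], 0.51)]
brass_weight [([0.782, 0.028, 0.043], 0.41)]
slide_box [([0.434, -0.391, 0.029], 0.74), ([0.642, 0.042, 0.074], 0.3)]
specimen_jar [([0.656, 0.386, 0.051], 0.57), ([0.661, -0.402, 0.032], 0.42), ([0.591, -0.05, 0.109], 0.32)]
eyepiece [([0.66, -0.405, 0.035], 0.51)]
top [0.329 0.017 1.896] [ 0.16  0.   -0.99]
fin [([0.596, -0.066, 0.102], 0.62)]
needle_tip [([0.597, -0.068, 0.109], 0.82)]
mark []
leaf_front_edge [([0.501, -0.038, 0.051], 0.75), ([0.596, -0.068, 0.109], 0.42)]
leaf_left_edge [([0.622, 0.027, 0.055], 0.66)]
leaf_right_edge [([0.567, -0.162, 0.057], 0.43)]
lid [([0.68, -0.24, 0.043
[... 415 characters left out ...]
t_pos': array([-1.26800961e+00,  5.27142761e-02,  1.61289535e+00,  1.74423657e-06,
        1.47601264e+00, -1.19006750e-01]), 'joint_vel': array([ 4.56559877e-05,  3.72867684e-04,  1.60184857e-03,  3.28334218e-04,
        2.09446150e-03, -2.35744538e-03]), 'joint_efforts': array([-2.26242532e-04, -3.93675148e+01, -3.70452368e+01, -1.26600830e-04,
        6.10107436e-04, -1.89127753e-06]), 'tool_pos': array([ 0.25586402, -0.57020353,  0.2004975 ]), 'tool_rot': array([-1.48224764e-05,  9.77843605e-01,  2.09336771e-01, -4.94002854e-07]), 'contact_force': array([ 0.58346923,  0.01736239, -0.08459584]), 'ft_torque': array([0.04130964, 0.0349461 , 0.02717279]), 'gripper_width': 1.0026902054988656}
```

```bash
cat > b.py <<'E'
import numpy as np,cv2
from h import cloud
for n in ['scene','top']:
    z=np.load(n+'1.npz'); im=z['im']; W=cloud(n,z['d'],z['T'])
    m=(W[...,0]>.3)&(W[...,0]<.85)&(abs(W[...,1])<.45)&(W[...,2]>.005)
    v,u=np.where(m); print(n,u.min(),u.max(),v.min(),v.max())
    # lid: top plane z~.105
    lid=(abs(W[...,2]-.105)<.006)&m&(abs(W[...,0]-.6)<.13)&(abs(W[...,1]+.06)<.13)
    P=W[lid]; h=cv2.minAreaRect(P[:,:2].astype(np.float32)*1000); print('lid',P.shape,h,np.median(P[:,2]))
E
python3 b.py; python3 -c "
import cv2
a=cv2.imread('pics/scene1.png')
cv2.imwrite('pics/scene1c.png',cv2.resize(a[60:340,170:520],None,fx=2.1,fy=2.1,interpolation=2))"
```

```text
scene 166 514 157 388
lid (1346, 3) ((611.246826171875, -64.80245208740234), (162.2141571044922, 176.43032836914062), 73.40242004394531) 0.1067084062073897
top 203 453 143 296
lid (1410, 3) ((613.2725219726562, -64.97549438476562), (159.11924743652344, 178.8949737548828), 73.9744644165039) 0.10387482961756689
```

View pics/scene1.png

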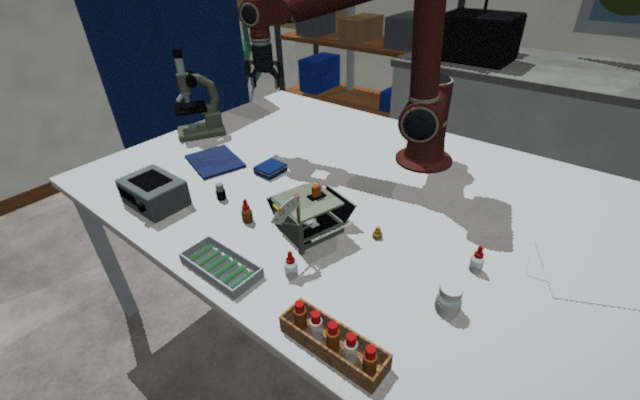

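View pics/top1.png

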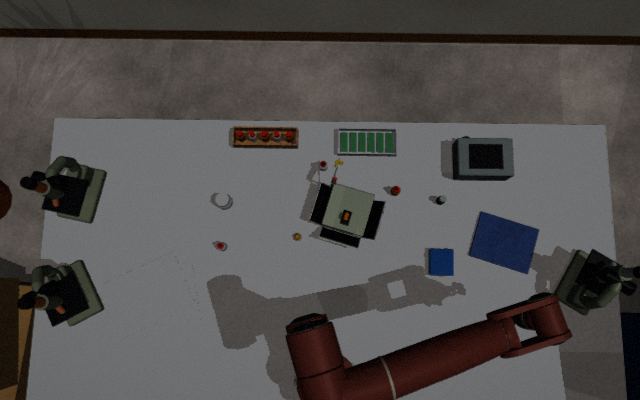

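```bash
cat >> h.py <<'E'
def row(pt,zaxis,yaxis,ref=None):
    """delta from current (or ref) pose to TCP pt with tool z, y axes given in world"""
    p,r=ref or tool(); z=np.array(zaxis,float); z/=np.linalg.norm(z); y=np.array(yaxis,float); y-=z*(y@z); y/=np.linalg.norm(y)
    G=R.from_matrix(np.stack([np.cross(y,z),y,z],1)); w=np.degrees((r.inv()*G).as_rotvec()); d=r.inv().apply(np.array(pt)-p)
    return dict(zip(['wx','wy','wz','dx','dy','dz'],[*w.round(1).tolist(),*d.round(4).tolist()])), (np.array(pt),G)
E
python3 - <<'E'
from h import *
c=cams.calibration('wrist'); print({k:(np.round(v,3).tolist()) for k,v in c.items()})
a=np.radians(-16); hy=np.array([-np.sin(a),np.cos(a),0])
print(row([0.48,-0.03,0.42],[0,0,-1],-hy)[0])
E
```

```text
{'fov_y': 69.578, 'cx': 320.358, 'cy': 192.412, 'hand_eye': [[-0.0, -0.95, -0.311, 0.081], [1.0, -0.001, 0.0, -0.0], [-0.0, -0.311, 0.95, -0.173], [0.0, 0.0, 0.0, 1.0]]}
{'wx': -0.0, 'wy': 0.0, 'wz': 40.2, 'dx': 0.4257, 'dy': -0.4011, 'dz': -0.2195}
```

```bash
python3 -m pendant '[{"dz":-0.2,"dx":0.1,"dy":-0.08},{"dz":-0.2,"dx":0.1,"dy":-0.08},{"dz":-0.2,"dx":0.1,"dy":-0.08},{"dz":-0.2,"dx":0.1,"dy":-0.08},{"dx":0.467,"dy":-0.371,"dz":-0.2,"wz":40},{"dx":0.467,"dy":-0.371,"dz":-0.2,"wz":40},{"dx":0.467,"dy":-0.371,"dz":-0.2,"wz":40},{"dx":0.467,"dy":-0.371,"dz":-0.2,"wz":40},{"dx":0.467,"dy":-0.371,"dz":-0.2,"wz":40},{"dx":0.467,"dy":-0.371,"dz":-0.2,"wz":40},{"dx":0.467,"dy":-0.371,"dz":-0.2,"wz":40},{"dx":0.467,"dy":-0.371,"dz":-0.2,"wz":40},{"dx":0.467,"dy":-0.371,"dz":-0.2,"wz":40},{"dx":0.467,"dy":-0.371,"dz":-0.2,"wz":40},{"dx":0.467,"dy":-0.371,"dz":-0.2,"wz":40},{"dx":0.467,"dy":-0.371,"dz":-0.2,"wz":40},{"dx":0.467,"dy":-0.371,"dz":-0.2,"wz":40},{"dx":0.467,"dy":-0.371,"dz":-0.2,"wz":40},{"dx":0.467,"dy":-0.371,"dz":-0.2,"wz":40},{"dx":0.467,"dy":-0.371,"dz":-0.2,"wz":40}]'
cat > c.py <<'E'
from h import *
import sys
T=pose('wrist'); im,d=cams.grab_frame('wrist'); n=sys.argv[1]; save(n+'.png',im); np.savez(n+'.npz',im=im,d=d,T=T)
for t in sys.argv[2:]: print(t,[(np.round(x['position'],3).tolist(),round(x['score'],2)) for x in finder.look_for('wrist',t)][:3])
print(sensors.state()['time'],tool()[0])
E
python3 c.py w1 mark needle_tip leaf_front_edge leaf_left_edge leaf_right_edge fin
```

```text
mark []
needle_tip []
leaf_front_edge []
leaf_left_edge []
leaf_right_edge []
fin []
1.75 [ 0.25586836 -0.57019802  0.2004878 ]invalid input
```

View pics/w1.png

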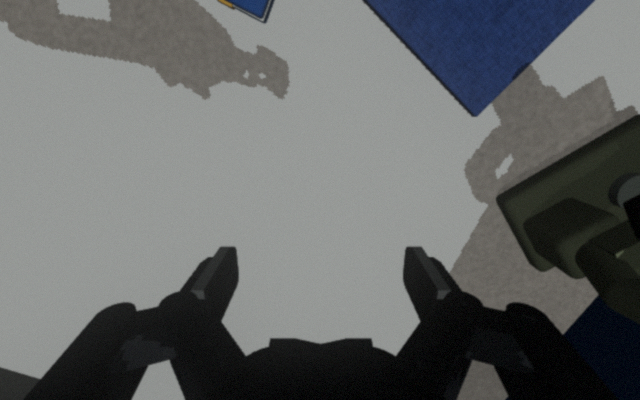

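The move was refused, so the picture only shows the bare table at the start pose, with the gripper along the bottom (rows > 250). I'll retry with complete rows.

```bash
python3 -m pendant '[{"wx":0,"wy":0,"wz":0,"dx":0.1,"dy":-0.08,"dz":-0.2,"hand":-1},{"wx":0,"wy":0,"wz":0,"dx":0.1,"dy":-0.08,"dz":-0.2,"hand":-1},{"wx":0,"wy":0,"wz":0,"dx":0.1,"dy":-0.08,"dz":-0.2,"hand":-1}]'
```

```text
time: 2.0
tool_pos: [0.2865, -0.5091, 0.306]
tool_rot: [-0.001, 0.978, 0.209, -0.0]
contact_force: [1.1, -0.7, 0.6]
gripper_width: 0.603
```

```bash
python3 -m pendant '[{"wx":0,"wy":0,"wz":40,"dx":0.414,"dy":-0.329,"dz":-0.094,"hand":-1},{"wx":0,"wy":0,"wz":40,"dx":0.414,"dy":-0.329,"dz":-0.094,"hand":-1},{"wx":0,"wy":0,"wz":40,"dx":0.414,"dy":-0.329,"dz":-0.094,"hand":-1},{"wx":0,"wy":0,"wz":40,"dx":0.414,"dy":-0.329,"dz":-0.094,"hand":-1},{"wx":0,"wy":0,"wz":40,"dx":0.414,"dy":-0.329,"dz":-0.094,"hand":-1},{"wx":0,"wy":0,"wz":40,"dx":0.414,"dy":-0.329,"dz":-0.094,"hand":-1},{"wx":0,"wy":0,"wz":40,"dx":0.414,"dy":-0.329,"dz":-0.094,"hand":-1},{"wx":0,"wy":0,"wz":40,"dx":0.414,"dy":-0.329,"dz":-0.094,"hand":-1},{"wx":0,"wy":0,"wz":40,"dx":0.414,"dy":-0.329,"dz":-0.094,"hand":-1},{"wx":0,"wy":0,"wz":40,"dx":0.414,"dy":-0.329,"dz":-0.094,"hand":-1},{"wx":0,"wy":0,"wz":40,"dx":0.414,"dy":-0.329,"dz":-0.094,"hand":-1},{"wx":0,"wy":0,"wz":40,"dx":0.414,"dy":-0.329,"dz":-0.094,"hand":-1},{"wx":0,"wy":0,"wz":40,"dx":0.414,"dy":-0.329,"dz":-0.094,"hand":-1},{"wx":0,"wy":0,"wz":40,"dx":0.414,"dy":-0.329,"dz":-0.094,"hand":-1},{"wx":0,"wy":0,"wz":40,"dx":0.414,"dy":-0.329,"dz":-0.094,"hand":-1},{"wx":0,"wy":0,"wz":40,"dx":0.414,"dy":-0.329,"dz":-0.094,"hand":-1}]'
python3 c.py w2 mark needle_tip leaf_front_edge leaf_left_edge leaf_right_edge fin
```

```text
time: 3.33
tool_pos: [0.5296, -0.0405, 0.3996]
tool_rot: [0.0, 0.991, -0.137, -0.0]
contact_force: [-0.3, 0.2, -0.1]
gripper_width: -0.0
mark [([0.606, -0.064, 0.1], 0.69)]
needle_tip [([0.606, -0.065, 0.105], 0.96)]
leaf_front_edge [([0.5, -0.036, 0.059], 0.65), ([0.632, 0.039, 0.056], 0.65)]
leaf_left_edge [([0.633, 0.035, 0.056], 0.66)]
leaf_right_edge [([0.574, -0.168, 0.059], 0.72), ([0.607, -0.07, 0.105], 0.59)]
fin [([0.605, -0.066, 0.107], 0.97), ([0.575, -0.169, 0.058], 0.35)]
3.6833 [ 0.52937607 -0.04148986  0.39969546]
```

View pics/w2.png

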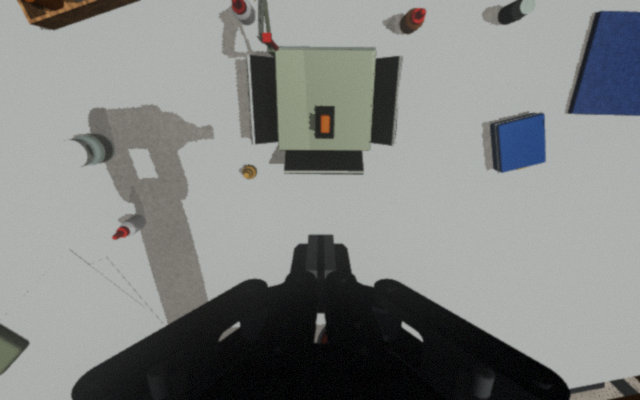

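The wrist picture shows the hood nearly square to the image: lid at px (275–377, 47–151), orange fin at (325,122), needle at (268,40) with the dial above it, and the leaf edges at x≈250, x≈397 and y≈172. The bottle beyond the left-back corner is at (243,10), the brass weight at (249,172) and the amber bottle at (413,20).

```bash
cat > d.py <<'E'
import numpy as np,cv2
from h import cloud
z=np.load('w2.npz'); im=z['im'].astype(int); W=cloud('wrist',z['d'],z['T']); r,g,b=im[...,0],im[...,1],im[...,2]
lid=(abs(W[...,2]-.105)<.006)&(g>90); lid[:, :200]=0; lid[200:]=0
P=W[lid]; h=cv2.minAreaRect(P[:,:2].astype(np.float32)*1000); print('lid',len(P),h,np.median(P[:,2]))
org=(r>180)&(g>70)&(g<150)&(b<80); org[200:]=0; O=W[org]; print('org',len(O),O.mean(0),np.nanmin(O,0),np.nanmax(O,0))
yaw=np.radians(h[2]-90 if h[2]>45 else h[2]); hx=np.array([np.cos(yaw),np.sin(yaw),0]); hy=np.array([-hx[1],hx[0],0])
c=np.array([h[0][0]/1000,h[0][1]/1000,.03]); print('yaw',np.degrees(yaw),'c',c)
H=np.stack([(W-c)@hx,(W-c)@hy,W[...,2]],-1)
bgr=(im.sum(-1))
def prof(name,a,s,lat):
    m=(abs(H[...,lat])<.05)&(s*H[...,a]>.08)&(s*H[...,a]<.16)&(H[...,2]>.02); m[200:]=0
    q=H[m]; o=s*q[:,a]; 
    A=np.polyfit(o,q[:,2],1); print(name,len(q),'slope ang',np.arctan(A[0]),'max out',np.percentile(o,99),'z max',np.percentile(q[:,2],97), 'ang from edge', np.arctan2(np.percentile(q[:,2],97)-.03,np.percentile(o,99)-.075))
prof('front',0,-1,1); prof('left',1,1,0); prof('right',1,-1,0)
for n,p in dict(amber=(.683,-.24),clear=(.775,.022),brass=(.512,.114),).items():
    q=np.array([*p,.03])-c; print(n,q@hx,q@hy)
E
python3 d.py
python3 - <<'E'
import cv2
a=cv2.imread('pics/scene1.png'); cv2.imwrite('pics/s1c.png',cv2.resize(a[170:250,250:370],None,fx=6,fy=6,interpolation=2))
E
```

```text
lid 9173 ((612.0814208984375, -65.05207824707031), (160.49256896972656, 172.4849853515625), 73.90563201904297) 0.10483037314519689d.py:6: RuntimeWarning: Mean of empty slice.
  org=(r>180)&(g>70)&(g<150)&(b<80); org[200:]=0; O=W[org]; print('org',len(O),O.mean(0),np.nanmin(O,0),np.nanmax(O,0))
  ret = um.true_divide(
Traceback (most recent call last):
  File "d.py", line 6, in <module>
    org=(r>180)&(g>70)&(g<150)&(b<80); org[200:]=0; O=W[org]; print('org',len(O),O.mean(0),np.nanmin(O,0),np.nanmax(O,0))
                                                                                           ~~~~~~~~~^^^^^
ValueError: zero-size array to reduction operation fmin which has no identity
```

View pics/s1c.png

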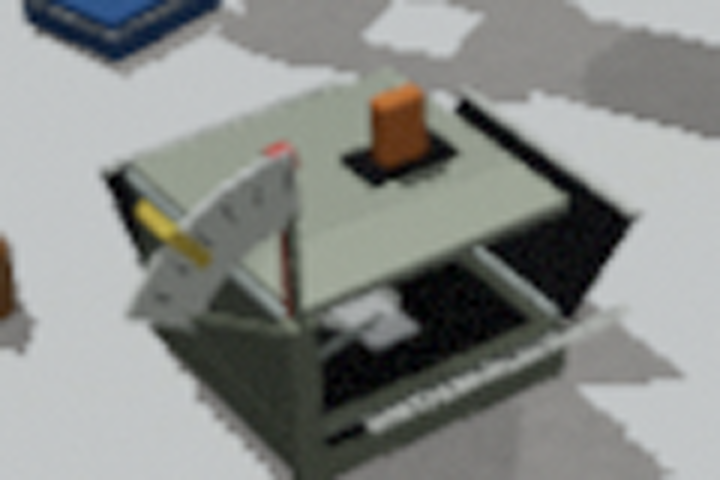

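The crop shows the dial at the lid's back-left with the needle upright (tip at crop 282,150) and the yellow clip at crop (140–210, 205–262). The clip's inner point is near crop (210,260), i.e. scene px ≈ (285,213.4).

```bash
python3 - <<'E'
s=open('d.py').read()
s=s.replace("org=(r>180)&(g>70)&(g<150)&(b<80)","org=(r>100)&(r>1.7*g)&(b<.6*g)&(abs(W[...,0]-.6)<.1)&(abs(W[...,1]+.06)<.06)")
s=s.replace("P=W[lid]","lid=cv2.erode(cv2.morphologyEx(lid.astype(np.uint8),cv2.MORPH_CLOSE,np.ones((7,7))),np.ones((3,3)));lid=cv2.morphologyEx(lid,cv2.MORPH_OPEN,np.ones((15,15))).astype(bool)&(abs(W[...,2]-.105)<.006);P=W[lid]")
s+='''
from h import K
z=np.load('scene1.npz'); T=z['T']; f,cx,cy,_=K('scene'); I=z['im'].astype(int); r,g,b=I[...,0],I[...,1],I[...,2]
hin=c+.075*hx+[0,0,.067]
def onplane(u,v,y0=.072):
    d=T[:3,:3]@np.array([(u-cx)/f,(v-cy)/f,1]); o=T[:3,3]; t=((hin+y0*hy-o)@hy)/(d@hy); p=o+t*d-hin; return p@hx,p[2]
Y=(r>120)&(b<.5*g)&(g>.6*r); Y[:170]=0;Y[250:]=0;Y[:,:265]=0;Y[:,300:]=0
for v,u in np.argwhere(Y):
    x,zz=onplane(u,v); print(u,v,'rad %.1f ang %.3f'%(1000*np.hypot(x,zz),np.arctan2(x,zz)))
Rd=(r>110)&(g<.6*r); Rd[:185]=0;Rd[225:]=0;Rd[:,:290]=0;Rd[:,302:]=0
print('red')
for v,u in np.argwhere(Rd):
    x,zz=onplane(u,v); print(u,v,'rad %.1f ang %.3f'%(1000*np.hypot(x,zz),np.arctan2(x,zz)))
'''
open('d.py','w').write(s)
E
python3 d.py
```

```text
lid 8499 ((601.56884765625, -67.69159698486328), (145.97714233398438, 150.040771484375), 73.7590560913086) 0.1048550742861391
org 138 [ 0.57111698 -0.05897368  0.14044993] [ 0.557871   -0.06732744  0.13754384] [ 0.58381327 -0.0506505   0.14281896]
yaw -16.240943908691406 c [ 0.60156885 -0.0676916   0.03      ]
front 1321 slope ang 0.8048988722804347 max out 0.12488333692894528 z max 0.07747091662506046 ang from edge 0.760623419365834
left 1730 slope ang 0.7231807740668647 max out 0.125783649242821 z max 0.07334452021873916 ang from edge 0.7065301849731814
right 1620 slope ang 0.7926808352601066 max out 0.12305377028991525 z max 0.07695207273486465 ang from edge 0.7738025799854445
amber 0.1263723097546465 -0.14265783416599837
clear 0.1414255205641009 0.13461712114790322
brass -0.13680952882157943 0.14939065469096763
273 204 rad 109.1 ang 0.604
274 204 rad 106.7 ang 0.589
273 205 rad 107.0 ang 0.621
274 205 rad 104.6 ang 0.607
275 205 rad 102.2 ang 0.591
274 206 rad 102.5 ang 0.625
275 206 rad 100.0 ang 0.610
276 206 rad 97.6 ang 0.594
275 207 rad 97.9 ang 0.629
276 207 rad 95.4 ang 0.613
277 207 rad 93.0 ang 0.596
278 207 rad 90.6 ang 0.578
276 208 rad 93.3 ang 0.633
277 208 rad 90.8 ang 0.616
278 208 rad 88.3 ang 0.599
277 209 rad 88.7 ang 0.638
278 209 rad 86.1 ang 0.620
red
296 194 rad 93.3 ang -0.039
```

```bash
cat > plan.py <<'E'
from h import *
import sys
yaw=np.radians(-16.2); hx=np.array([np.cos(yaw),np.sin(yaw),0]); hy=np.array([-hx[1],hx[0],0]); up=np.array([0,0,1.]); c=np.array([.6015,-.0675,0])
def wp(side,out,z,el=60,lat=0):
    o={'front':-hx,'left':hy,'right':-hy}[side]; l=hy if side=='front' else hx; e=np.radians(el)
    return row(c+o*out/1000+l*lat/1000+up*z/1000, -o*np.cos(e)-up*np.sin(e), -hy if side=='front' else np.cross(-o*np.cos(e)-up*np.sin(e),hx))[0]
if __name__=='__main__':
    side=sys.argv[1]
    for a in sys.argv[2:]:
        v=[float(x) for x in a.split(',')]; print(v,wp(side,*v))
    print(tool()[0],sensors.state()['joint_pos'].round(2))
E
python3 plan.py front 175,150 150,45 126,48 88.5,66.5 130,66 160,150
```

```text
[175.0, 150.0] {'wx': -0.1, 'wy': 30.0, 'wz': 0.3, 'dx': -0.0985, 'dy': 0.0044, 'dz': 0.2497}
[150.0, 45.0] {'wx': -0.1, 'wy': 30.0, 'wz': 0.3, 'dx': -0.0735, 'dy': 0.0045, 'dz': 0.3547}
[126.0, 48.0] {'wx': -0.1, 'wy': 30.0, 'wz': 0.3, 'dx': -0.0495, 'dy': 0.0046, 'dz': 0.3517}
[88.5, 66.5] {'wx': -0.1, 'wy': 30.0, 'wz': 0.3, 'dx': -0.012, 'dy': 0.0048, 'dz': 0.3332}
[130.0, 66.0] {'wx': -0.1, 'wy': 30.0, 'wz': 0.3, 'dx': -0.0535, 'dy': 0.0046, 'dz': 0.3337}
[160.0, 150.0] {'wx': -0.1, 'wy': 30.0, 'wz': 0.3, 'dx': -0.0835, 'dy': 0.0045, 'dz': 0.2497}
[ 0.52937607 -0.04148986  0.39969546] [-0.22 -0.21  1.54 -0.    1.82  1.63]
```

```bash
python3 -m pendant '[{"wx":0,"wy":30,"wz":0,"dx":-0.098,"dy":0.0045,"dz":0.25,"hand":-1},{"wx":0,"wy":30,"wz":0,"dx":-0.098,"dy":0.0045,"dz":0.25,"hand":-1},{"wx":0,"wy":30,"wz":0,"dx":-0.098,"dy":0.0045,"dz":0.25,"hand":-1},{"wx":0,"wy":30,"wz":0,"dx":-0.098,"dy":0.0045,"dz":0.25,"hand":-1},{"wx":0,"wy":30,"wz":0,"dx":-0.098,"dy":0.0045,"dz":0.25,"hand":-1},{"wx":0,"wy":30,"wz":0,"dx":-0.098,"dy":0.0045,"dz":0.25,"hand":-1},{"wx":0,"wy":30,"wz":0,"dx":-0.098,"dy":0.0045,"dz":0.25,"hand":-1},{"wx":0,"wy":30,"wz":0,"dx":-0.074,"dy":0.0045,"dz":0.355,"hand":-1},{"wx":0,"wy":30,"wz":0,"dx":-0.074,"dy":0.0045,"dz":0.355,"hand":-1},{"wx":0,"wy":30,"wz":0,"dx":-0.074,"dy":0.0045,"dz":0.355,"hand":-1},{"wx":0,"wy":30,"wz":0,"dx":-0.074,"dy":0.0045,"dz":0.355,"hand":-1}]'; python3 plan.py front 150,45 126,48 88.5,66.5 130,66 160,200
```

```text
time: 4.6
tool_pos: [0.4522, -0.0244, 0.0368]
tool_rot: [0.035, 0.958, -0.134, 0.25]
contact_force: [-1.4, 0.0, -1.2]
gripper_width: -0.002
[150.0, 45.0] {'wx': -0.1, 'wy': 0.8, 'wz': 0.3, 'dx': 0.0087, 'dy': -0.0002, 'dz': -0.0046}
[126.0, 48.0] {'wx': -0.1, 'wy': 0.8, 'wz': 0.3, 'dx': 0.0311, 'dy': -0.0, 'dz': 0.0045}
[88.5, 66.5] {'wx': -0.1, 'wy': 0.8, 'wz': 0.3, 'dx': 0.0729, 'dy': 0.0002, 'dz': 0.0067}
[130.0, 66.0] {'wx': -0.1, 'wy': 0.8, 'wz': 0.3, 'dx': 0.0364, 'dy': -0.0, 'dz': -0.0131}
[160.0, 200.0] {'wx': -0.1, 'wy': 0.8, 'wz': 0.3, 'dx': 0.0756, 'dy': -0.0, 'dz': -0.1447}
[ 0.45224655 -0.0243538   0.03676311] [-0.19 -0.65  2.52 -0.07  0.77  1.7 ]
```

```bash
python3 -m pendant '[{"wx":0,"wy":0,"wz":0,"dx":0.012,"dy":0,"dz":0.005,"hand":-1},{"wx":0,"wy":0,"wz":0,"dx":0.022,"dy":0,"dz":0.009,"hand":-1},{"wx":0,"wy":0,"wz":0,"dx":0.032,"dy":0,"dz":0.0095,"hand":-1},{"wx":0,"wy":0,"wz":0,"dx":0.043,"dy":0,"dz":0.01,"hand":-1},{"wx":0,"wy":0,"wz":0,"dx":0.054,"dy":0,"dz":0.011,"hand":-1},{"wx":0,"wy":0,"wz":0,"dx":0.064,"dy":0,"dz":0.0115,"hand":-1},{"wx":0,"wy":0,"wz":0,"dx":0.065,"dy":0,"dz":0.0115,"hand":-1},{"wx":0,"wy":0,"wz":0,"dx":0.065,"dy":0,"dz":0.0115,"hand":-1}]'; python3 plan.py front  88.5,66.5 130,66 160,200; python3 c.py w3
```

```text
time: 5.27
tool_pos: [0.518, -0.042, 0.0692]
tool_rot: [0.036, 0.956, -0.133, 0.257]
contact_force: [-0.0, 0.1, -0.6]
gripper_width: 0.001
[88.5, 66.5] {'wx': -0.2, 'wy': -0.1, 'wz': 0.3, 'dx': -0.0024, 'dy': 0.0011, 'dz': 0.0018}
[130.0, 66.0] {'wx': -0.2, 'wy': -0.1, 'wz': 0.3, 'dx': -0.0385, 'dy': 0.0009, 'dz': -0.0186}
[160.0, 200.0] {'wx': -0.2, 'wy': -0.1, 'wz': 0.3, 'dx': 0.0028, 'dy': 0.0007, 'dz': -0.1496}
[ 0.51796989 -0.0420403   0.06922742] [-0.2  -0.46  2.35 -0.06  0.73  1.68]
5.3167 [ 0.51713437 -0.04179862  0.06818607]
```

View pics/w3.png

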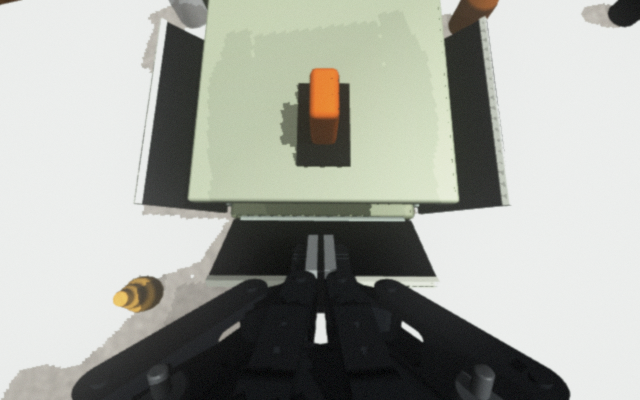

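The picture shows the fin (325,100), the side leaves still out, and the front leaf apparently still leaning, with its white edge at row ≈280 and the fingers in front of it. I'll check with depth.

```bash
cat > e.py <<'E'
import sys
from plan import *
z=np.load(sys.argv[1]+'.npz'); W=cloud('wrist',z['d'],z['T'])-c
H=np.stack([W@hx,W@hy,W[...,2]],-1)*1000
for u in map(int,sys.argv[2].split(',')):
  for v in range(*map(int,sys.argv[3].split(','))): print((u,v),H[v,u].round(0).tolist(),z['im'][v,u].tolist())
E
python3 e.py w3 260,400 190,300,8
```

```text
(260, 190) [-71.0, 35.0, 104.0] [197, 206, 180]
(260, 198) [-75.0, 35.0, 104.0] [188, 198, 171]
(260, 206) [-68.0, 50.0, 30.0] [98, 108, 87]
(260, 214) [-74.0, 50.0, 30.0] [83, 91, 75]
(260, 222) [-81.0, 49.0, 34.0] [34, 39, 33]
(260, 230) [-88.0, 47.0, 41.0] [34, 38, 35]
(260, 238) [-94.0, 45.0, 49.0] [33, 35, 32]
(260, 246) [-100.0, 44.0, 54.0] [33, 34, 32]
(260, 254) [-105.0, 42.0, 60.0] [25, 28, 26]
(260, 262) [-110.0, 41.0, 67.0] [25, 28, 23]
(260, 270) [-115.0, 39.0, 71.0] [22, 23, 21]
(260, 278) [-119.0, 38.0, 77.0] [103, 104, 99]
(260, 286) [-117.0, 24.0, 145.0] [29, 29, 32]
(260, 294) [-119.0, 24.0, 148.0] [26, 28, 31]
(400, 190) [-70.0, -43.0, 103.0] [217, 226, 201]
(400, 198) [-75.0, -42.0, 104.0] [211, 221, 195]
(400, 206) [-67.0, -63.0, 30.0] [184, 196, 164]
(400, 214) [-73.0, -62.0, 30.0] [173, 186, 153]
(400, 222) [-80.0, -61.0, 33.0] [53, 56, 53]
(400, 230) [-87.0, -58.0, 42.0] [39, 42, 38]
(400, 238) [-93.0, -57.0, 47.0] [38, 42, 39]
(400, 246) [-99.0, -54.0, 54.0] [37, 41, 40]
(400, 254) [-105.0, -53.0, 59.0] [35, 36, 36]
(400, 262) [-110.0, -51.0, 65.0] [34, 35, 35]
(400, 270) [-115.0, -49.0, 70.0] [31, 33, 29]
(400, 278) [-119.0, -47.0, 77.0] [200, 204, 192]
(400, 286) [-117.0, -29.0, 144.0] [35, 35, 35]
(400, 294) [-119.0, -27.0, 150.0] [32, 35, 37]
```

```bash
python3 e.py w3 312,330 205,290,8; python3 - <<'E'
from h import *
im,d=cams.grab_frame('scene'); T=pose('scene'); np.savez('s2.npz',im=im,d=d,T=T); t,_=cams.grab_frame('top')
a=cv2.resize(im[140:250,250:370],None,fx=4,fy=4,interpolation=2); b=cv2.resize(t[160:260,290:400],None,fx=4,fy=4,interpolation=2)
o=np.zeros((440,930,3),np.uint8); o[:440,:480]=a; o[:400,485:925]=b; save('m2.png',cv2.resize(o,(798,378)))
E
```

```text
(312, 205) [-67.0, 8.0, 30.0] [88, 92, 75]
(312, 213) [-73.0, 8.0, 28.0] [83, 89, 73]
(312, 221) [-80.0, 8.0, 33.0] [54, 58, 52]
(312, 229) [-87.0, 8.0, 40.0] [33, 34, 31]
(312, 237) [-96.0, 6.0, 107.0] [111, 116, 115]
(312, 245) [-101.0, 6.0, 115.0] [109, 113, 112]
(312, 253) [-105.0, 5.0, 121.0] [108, 111, 111]
(312, 261) [-108.0, 5.0, 127.0] [109, 114, 114]
(312, 269) [-111.0, 5.0, 133.0] [122, 126, 125]
(312, 277) [-114.0, 5.0, 139.0] [22, 27, 29]
(312, 285) [-117.0, 5.0, 144.0] [19, 22, 25]
(330, 205) [-66.0, -6.0, 30.0] [85, 92, 72]
(330, 213) [-73.0, -6.0, 30.0] [81, 90, 72]
(330, 221) [-80.0, -6.0, 33.0] [70, 76, 73]
(330, 229) [-86.0, -6.0, 39.0] [29, 30, 29]
(330, 237) [-96.0, -4.0, 106.0] [107, 112, 110]
(330, 245) [-101.0, -3.0, 115.0] [111, 116, 114]
(330, 253) [-105.0, -3.0, 121.0] [108, 111, 109]
(330, 261) [-108.0, -3.0, 128.0] [106, 109, 110]
(330, 269) [-111.0, -3.0, 133.0] [102, 108, 106]
(330, 277) [-114.0, -2.0, 140.0] [23, 27, 27]
(330, 285) [-116.0, -2.0, 145.0] [26, 28, 28]
```

View pics/m2.png

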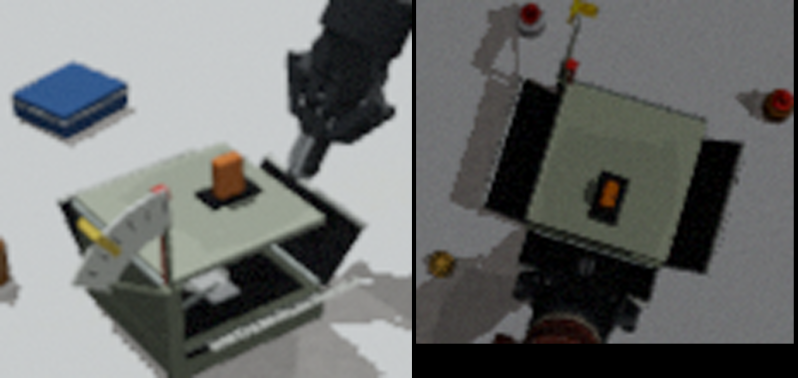

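```bash
python3 - <<'E'
from h import *
f,cx,cy,c=K('wrist'); HE=np.array(c['hand_eye']); print(manip.tcp_to_grasp)
for n,us in [('w1',(225,230,415)),('w2',(315,330)),('w3',(305,315,330))]:
    d=np.load(n+'.npz')['d']; im=np.load(n+'.npz')['im']
    for u in us:
        for v in range(228,300,6):
            z=d[v,u]
            if 0<z<.22: p=HE@[(u-cx)/f*z,(v-cy)/f*z,z,1]; print(n,u,v,(p[:3]*1000).round(0),z.round(3),im[v,u])
E
```

```text
0.0187
w1 225 252 [ 11. -46. -52.] 0.137 [46 48 44]
w1 225 258 [ 11. -44. -58.] 0.131 [35 36 33]
w1 225 264 [ 10. -43. -61.] 0.128 [28 28 29]
w1 225 270 [  7. -43. -61.] 0.129 [31 32 33]
w1 225 276 [  5. -43. -62.] 0.129 [29 29 26]
w1 225 282 [  3. -43. -64.] 0.128 [26 28 29]
w1 225 288 [  0. -43. -65.] 0.128 [26 28 27]
w1 225 294 [ -3. -43. -65.] 0.129 [26 28 28]
w1 230 252 [ 12. -43. -53.] 0.135 [34 33 32]
w1 230 258 [  8. -43. -53.] 0.137 [33 35 36]
w1 230 264 [  6. -43. -55.] 0.135 [29 31 30]
w1 230 270 [  3. -43. -55.] 0.136 [25 26 24]
w1 230 276 [  1. -43. -56.] 0.136 [32 33 31]
w1 230 282 [ -2. -43. -57.] 0.136 [27 30 29]
w1 230 288 [ -5. -43. -57.] 0.137 [30 28 28]
w1 230 294 [ -7. -43. -59.] 0.136 [27 28 30]
w1 415 252 [ 12.  44. -54.] 0.135 [39 42 41]
w1 415 258 [ 11.  42. -59.] 0.13 [28 28 25]
w1 415 264 [ 10.  42. -61.] 0.129 [22 21 23]
w1 415 270 [  6.  43. -60.] 0.131 [27 29 27]
w1 415 276 [  4.  42. -61.] 0.13 [24 26 27]
w1 415 282 [  2.  42. -63.] 0.129 [24 25 24]
w1 415 288 [ -1.  42. -63.] 0.13 [22 25 24]
w1 415 294 [ -4.  42. -64.] 0.13 [24 25 24]
w2 315 240 [ 12. 
[... 1836 characters left out ...]
 126 126]
w3 315 282 [ 12.  -3. -78.] 0.112 [19 22 22]
w3 315 288 [ 10.  -3. -79.] 0.112 [21 22 24]
w3 315 294 [  7.  -3. -78.] 0.114 [21 22 21]
w3 330 228 [-14.   7.  27.] 0.22 [33 36 32]
w3 330 234 [-15.   7.  20.] 0.213 [57 58 55]
w3 330 240 [ 12.   5. -41.] 0.147 [109 113 111]
w3 330 246 [ 11.   4. -47.] 0.141 [107 114 112]
w3 330 252 [ 12.   4. -53.] 0.135 [108 112 112]
w3 330 258 [ 11.   4. -58.] 0.13 [106 110 112]
w3 330 264 [ 12.   4. -64.] 0.125 [107 113 109]
w3 330 270 [ 11.   4. -68.] 0.121 [ 97 101 102]
w3 330 276 [ 12.   3. -74.] 0.115 [27 28 31]
w3 330 282 [ 12.   3. -77.] 0.112 [24 26 26]
w3 330 288 [ 13.   3. -82.] 0.108 [24 25 29]
w3 330 294 [ 13.   3. -85.] 0.104 [24 26 29]
```

```bash
python3 - <<'E'
from plan import *
z=np.load('s2.npz'); W=cloud('scene',z['d'],z['T'])-c
H=np.stack([W@hx,W@hy,W[...,2]],-1)*1000
p,r=tool(); t=r.inv()
for v in range(180,198,2):
    print(v,[(u,H[v,u].round(0).tolist(),(t.apply(W[v,u]+c-p)*1000).round(0).tolist()) for u in (334,337,340,343)])
E
```

```text
180 [(334, [-230.0, -181.0, 3.0], [-155.0, 181.0, -16.0]), (337, [-112.0, -4.0, 129.0], [11.0, 5.0, -65.0]), (340, [-114.0, 8.0, 135.0], [13.0, -7.0, -71.0]), (343, [-119.0, 15.0, 136.0], [8.0, -14.0, -75.0])]
182 [(334, [-222.0, -170.0, 3.0], [-148.0, 170.0, -11.0]), (337, [-107.0, 2.0, 127.0], [14.0, -1.0, -61.0]), (340, [-114.0, 8.0, 128.0], [9.0, -7.0, -65.0]), (343, [-118.0, 17.0, 130.0], [6.0, -16.0, -69.0])]
184 [(334, [-106.0, -10.0, 115.0], [9.0, 11.0, -50.0]), (337, [-107.0, 2.0, 120.0], [11.0, -1.0, -55.0]), (340, [-112.0, 10.0, 122.0], [8.0, -9.0, -59.0]), (343, [-122.0, 12.0, 120.0], [-2.0, -11.0, -62.0])]
186 [(334, [-100.0, -3.0, 113.0], [13.0, 5.0, -46.0]), (337, [-104.0, 7.0, 117.0], [12.0, -6.0, -50.0]), (340, [-110.0, 13.0, 118.0], [7.0, -12.0, -54.0]), (343, [-121.0, 13.0, 114.0], [-4.0, -12.0, -56.0])]
188 [(334, [-98.0, 0.0, 109.0], [13.0, 1.0, -41.0]), (337, [-104.0, 7.0, 110.0], [8.0, -6.0, -45.0]), (340, [-113.0, 9.0, 108.0], [-1.0, -8.0, -47.0]), (343, [-225.0, -121.0, 1.0], [-151.0, 122.0, -11.0])]
190 [(334, [-97.0, 2.0, 103.0], [11.0, -0.0, -35.0]), (337, [-104.0, 7.0, 103.0], [5.0, -6.0, -39.0]), (340, [-109.0, 14.0, 105.0], [2.0, -13.0, -43.0]), (343, [-218.0, -113.0, -0.0], [-146.0, 113.0, -7.0])]
192 [(334, [-117.0, -27.0, 74.0], [-21.0, 28.0, -20.0]), (337, [-122.0, -17.0, 77.0], [-23.0, 18.0, -25.0]), (340, [-200.0, -105.0, 3.0], [-129.0, 106.0, 0.0]), (343, [-209.0, -101.0, 1.0], [-137.0, 101.0, -3.0])]
194 [(334, [-113.0, -21.0, 71.0], [-19.0, 22.0, -16.0]), (337, [-117.0, -12.0, 74.0], [-21.0, 13.0, -21.0]), (340, [-120.0, -1.0, 79.0], [-21.0, 2.0, -26.0]), (343, [-199.0, -88.0, 3.0], [-128.0, 89.0, -0.0])]
196 [(334, [-75.0, 32.0, 107.0], [32.0, -31.0, -27.0]), (337, [-114.0, -7.0, 71.0], [-20.0, 8.0, -16.0]), (340, [-117.0, 4.0, 75.0], [-21.0, -3.0, -21.0]), (343, [-120.0, 15.0, 80.0], [-21.0, -14.0, -26.0])]
```

Both cameras agree that the physical fingertips end 38 mm short of the reported TCP, so the fingers passed above the leaf. I'll plan with that offset from here on.

```bash
sed -i 's|return row(c+o\*out/1000|zd=-o*np.cos(e)-up*np.sin(e)\n    return row(.038*zd+c+o*out/1000|' plan.py; python3 plan.py front 105,98 165,98 150,45 126,48 88.5,66.5 110,60 150,110
```

```text
[105.0, 98.0] {'wx': -0.2, 'wy': 0.0, 'wz': 0.3, 'dx': 0.0016, 'dy': 0.0012, 'dz': 0.0032}
[165.0, 98.0] {'wx': -0.2, 'wy': 0.0, 'wz': 0.3, 'dx': -0.0503, 'dy': 0.0008, 'dz': -0.0268}
[150.0, 45.0] {'wx': -0.2, 'wy': 0.0, 'wz': 0.3, 'dx': -0.0638, 'dy': 0.0009, 'dz': 0.0267}
[126.0, 48.0] {'wx': -0.2, 'wy': 0.0, 'wz': 0.3, 'dx': -0.0415, 'dy': 0.0011, 'dz': 0.036}
[88.5, 66.5] {'wx': -0.2, 'wy': 0.0, 'wz': 0.3, 'dx': 0.0002, 'dy': 0.0013, 'dz': 0.0387}
[110.0, 60.0] {'wx': -0.2, 'wy': 0.0, 'wz': 0.3, 'dx': -0.0217, 'dy': 0.0012, 'dz': 0.0336}
[150.0, 110.0] {'wx': -0.2, 'wy': 0.0, 'wz': 0.3, 'dx': -0.0314, 'dy': 0.0009, 'dz': -0.0297}
[ 0.51634197 -0.04151261  0.06706105] [-0.2  -0.46  2.35 -0.06  0.73  1.68]
```

```bash
python3 -m pendant '[{"wx":0,"wy":0,"wz":0,"dx":-0.05,"dy":0,"dz":-0.027,"hand":-1},{"wx":0,"wy":0,"wz":0,"dx":-0.05,"dy":0,"dz":-0.027,"hand":-1},{"wx":0,"wy":0,"wz":0,"dx":-0.057,"dy":0,"dz":0,"hand":-1},{"wx":0,"wy":0,"wz":0,"dx":-0.064,"dy":0,"dz":0.027,"hand":-1},{"wx":0,"wy":0,"wz":0,"dx":-0.064,"dy":0,"dz":0.027,"hand":-1},{"wx":0,"wy":0,"wz":0,"dx":-0.052,"dy":0,"dz":0.032,"hand":-1},{"wx":0,"wy":0,"wz":0,"dx":-0.041,"dy":0,"dz":0.036,"hand":-1},{"wx":0,"wy":0,"wz":0,"dx":-0.031,"dy":0,"dz":0.037,"hand":-1},{"wx":0,"wy":0,"wz":0,"dx":-0.021,"dy":0,"dz":0.038,"hand":-1},{"wx":0,"wy":0,"wz":0,"dx":-0.01,"dy":0,"dz":0.0385,"hand":-1},{"wx":0,"wy":0,"wz":0,"dx":0,"dy":0,"dz":0.0385,"hand":-1},{"wx":0,"wy":0,"wz":0,"dx":0,"dy":0,"dz":0.0385,"hand":-1}]'; python3 plan.py front  88.5,66.5; python3 c.py w4; python3 e.py w4 260,400 190,260,6
```

```text
time: 6.42
tool_pos: [0.5303, -0.0455, 0.0301]
tool_rot: [0.035, 0.959, -0.133, 0.248]
contact_force: [-30.1, 7.6, 16.3]
gripper_width: 0.0
[88.5, 66.5] {'wx': -0.1, 'wy': 1.0, 'wz': 0.3, 'dx': 0.0061, 'dy': 0.0013, 'dz': -0.0006}
[ 0.53028161 -0.04546891  0.03010218] [-0.2  -0.33  2.33 -0.06  0.64  1.68]
6.4667 [ 0.53025953 -0.04545699  0.0300959 ]
(260, 190) [-65.0, 27.0, 104.0] [183, 193, 168]
(260, 196) [-68.0, 26.0, 105.0] [180, 192, 167]
(260, 202) [-70.0, 26.0, 104.0] [183, 195, 169]
(260, 208) [-73.0, 26.0, 104.0] [185, 196, 171]
(260, 214) [-75.0, 26.0, 104.0] [177, 186, 162]
(260, 220) [-77.0, 28.0, 95.0] [155, 155, 153]
(260, 226) [-79.0, 28.0, 95.0] [150, 154, 151]
(260, 232) [-82.0, 28.0, 96.0] [192, 196, 192]
(260, 238) [-82.0, 41.0, 31.0] [136, 140, 133]
(260, 244) [-86.0, 47.0, -0.0] [151, 148, 141]
(260, 250) [-90.0, 47.0, 0.0] [146, 142, 136]
(260, 256) [-95.0, 47.0, -1.0] [149, 145, 139]
(400, 190) [-65.0, -31.0, 105.0] [198, 207, 180]
(400, 196) [-67.0, -31.0, 105.0] [197, 206, 179]
(400, 202) [-70.0, -31.0, 105.0] [199, 208, 184]
(400, 208) [-72.0, -31.0, 104.0] [199, 207, 183]
(400, 214) [-75.0, -30.0, 104.0] [198, 208, 183]
(400, 220) [-77.0, -30.0, 104.0] [95, 98, 88]
(400, 226) [-79.0, -33.0, 95.0] [161, 164, 162]
(400, 232) [-81.0, -33.0, 95.0] [218, 221, 218]
(400, 238) [-82.0, -49.0, 37.0] [82, 87, 83]
(400, 244) [-85.0, -59.0, -0.0] [220, 225, 222]
(400, 250) [-90.0, -58.0, 0.0] [219, 224, 219]
(400, 256) [-94.0, -58.0, 0.0] [221, 225, 223]
```

```bash
python3 -m pendant '[{"wx":0,"wy":0,"wz":0,"dx":-0.025,"dy":0,"dz":-0.03,"hand":-1},{"wx":0,"wy":0,"wz":0,"dx":-0.03,"dy":0,"dz":-0.068,"hand":-1},{"wx":0,"wy":0,"wz":0,"dx":0,"dy":0,"dz":-0.17,"hand":-1},{"wx":0,"wy":0,"wz":0,"dx":0,"dy":0,"dz":-0.17,"hand":-1},{"wx":0,"wy":0,"wz":0,"dx":0,"dy":0,"dz":-0.17,"hand":-1}]'; python3 plan.py left 170,200,60,-15 170,120,60,-15 150,45,60,-15 126,45,60,-15 90,68,60,-15 110,80,60,-15 150,130,60,-15
```

```text
time: 6.88
tool_pos: [0.4553, -0.0238, 0.1889]
tool_rot: [0.036, 0.955, -0.133, 0.262]
contact_force: [0.8, -0.6, 1.3]
gripper_width: 0.002
[170.0, 200.0, 60.0, -15.0] {'wx': -29.4, 'wy': -30.0, 'wz': -7.6, 'dx': 0.1081, 'dy': -0.1489, 'dz': 0.0895}
[170.0, 120.0, 60.0, -15.0] {'wx': -29.4, 'wy': -30.0, 'wz': -7.6, 'dx': 0.0674, 'dy': -0.1488, 'dz': 0.1584}
[150.0, 45.0, 60.0, -15.0] {'wx': -29.4, 'wy': -30.0, 'wz': -7.6, 'dx': 0.0291, 'dy': -0.1287, 'dz': 0.2228}
[126.0, 45.0, 60.0, -15.0] {'wx': -29.4, 'wy': -30.0, 'wz': -7.6, 'dx': 0.0289, 'dy': -0.1047, 'dz': 0.2227}
[90.0, 68.0, 60.0, -15.0] {'wx': -29.4, 'wy': -30.0, 'wz': -7.6, 'dx': 0.0405, 'dy': -0.0687, 'dz': 0.2028}
[110.0, 80.0, 60.0, -15.0] {'wx': -29.4, 'wy': -30.0, 'wz': -7.6, 'dx': 0.0467, 'dy': -0.0887, 'dz': 0.1925}
[150.0, 130.0, 60.0, -15.0] {'wx': -29.4, 'wy': -30.0, 'wz': -7.6, 'dx': 0.0724, 'dy': -0.1288, 'dz': 0.1497}
[ 0.45527969 -0.02380452  0.18894572] [-0.18 -0.85  2.37 -0.05  1.09  1.67]
```

```bash
python3 -m pendant '[{"wx":-29.4,"wy":-30,"wz":-7.6,"dx":0.108,"dy":-0.149,"dz":0.09,"hand":-1},{"wx":-29.4,"wy":-30,"wz":-7.6,"dx":0.108,"dy":-0.149,"dz":0.09,"hand":-1},{"wx":-29.4,"wy":-30,"wz":-7.6,"dx":0.108,"dy":-0.149,"dz":0.09,"hand":-1},{"wx":-29.4,"wy":-30,"wz":-7.6,"dx":0.108,"dy":-0.149,"dz":0.09,"hand":-1},{"wx":-29.4,"wy":-30,"wz":-7.6,"dx":0.108,"dy":-0.149,"dz":0.09,"hand":-1},{"wx":-29.4,"wy":-30,"wz":-7.6,"dx":0.108,"dy":-0.149,"dz":0.09,"hand":-1},{"wx":-29.4,"wy":-30,"wz":-7.6,"dx":0.108,"dy":-0.149,"dz":0.09,"hand":-1},{"wx":-29.4,"wy":-30,"wz":-7.6,"dx":0.108,"dy":-0.149,"dz":0.09,"hand":-1},{"wx":-29.4,"wy":-30,"wz":-7.6,"dx":0.067,"dy":-0.149,"dz":0.158,"hand":-1},{"wx":-29.4,"wy":-30,"wz":-7.6,"dx":0.067,"dy":-0.149,"dz":0.158,"hand":-1},{"wx":-29.4,"wy":-30,"wz":-7.6,"dx":0.067,"dy":-0.149,"dz":0.158,"hand":-1}]'; python3 plan.py left 170,120,60,-15 150,45,60,-15 126,45,60,-15 90,68,60,-15 110,80,60,-15 150,130,60,-15
```

```text
time: 7.8
tool_pos: [0.622, 0.0821, 0.069]
tool_rot: [0.257, 0.956, -0.133, -0.048]
contact_force: [-1.3, -0.5, -1.9]
gripper_width: 0.001
[170.0, 120.0, 60.0, -15.0] {'wx': 0.3, 'wy': 1.2, 'wz': 0.6, 'dx': 0.0066, 'dy': 0.0079, 'dz': -0.0166}
[150.0, 45.0, 60.0, -15.0] {'wx': 0.3, 'wy': 1.2, 'wz': 0.6, 'dx': 0.0084, 'dy': -0.0127, 'dz': 0.0583}
[126.0, 45.0, 60.0, -15.0] {'wx': 0.3, 'wy': 1.2, 'wz': 0.6, 'dx': 0.0084, 'dy': 0.008, 'dz': 0.0704}
[90.0, 68.0, 60.0, -15.0] {'wx': 0.3, 'wy': 1.2, 'wz': 0.6, 'dx': 0.0079, 'dy': 0.0507, 'dz': 0.0687}
[110.0, 80.0, 60.0, -15.0] {'wx': 0.3, 'wy': 1.2, 'wz': 0.6, 'dx': 0.0076, 'dy': 0.0395, 'dz': 0.0482}
[150.0, 130.0, 60.0, -15.0] {'wx': 0.3, 'wy': 1.2, 'wz': 0.6, 'dx': 0.0064, 'dy': 0.0302, 'dz': -0.0151}
[0.62202417 0.08214362 0.0689684 ] [ 0.23  0.39  1.52 -0.45  1.53  2.16]
```

```bash
python3 -m pendant '[{"wx":0,"wy":0,"wz":0,"dx":0,"dy":-0.01,"dz":0.035,"hand":-1},{"wx":0,"wy":0,"wz":0,"dx":0,"dy":-0.021,"dz":0.075,"hand":-1},{"wx":0,"wy":0,"wz":0,"dx":0,"dy":-0.021,"dz":0.075,"hand":-1},{"wx":0,"wy":0,"wz":0,"dx":0,"dy":-0.011,"dz":0.081,"hand":-1},{"wx":0,"wy":0,"wz":0,"dx":0,"dy":0,"dz":0.087,"hand":-1},{"wx":0,"wy":0,"wz":0,"dx":0,"dy":0.01,"dz":0.087,"hand":-1},{"wx":0,"wy":0,"wz":0,"dx":0,"dy":0.02,"dz":0.086,"hand":-1},{"wx":0,"wy":0,"wz":0,"dx":0,"dy":0.03,"dz":0.086,"hand":-1},{"wx":0,"wy":0,"wz":0,"dx":0,"dy":0.038,"dz":0.0855,"hand":-1},{"wx":0,"wy":0,"wz":0,"dx":0,"dy":0.043,"dz":0.0855,"hand":-1},{"wx":0,"wy":0,"wz":0,"dx":0,"dy":0.043,"dz":0.0855,"hand":-1}]'; python3 plan.py left 90,68,60,-15; python3 c.py w5
```

```text
time: 8.72
tool_pos: [0.6042, 0.0056, 0.0268]
tool_rot: [0.254, 0.957, -0.136, -0.04]
contact_force: [2.1, 4.1, 1.8]
gripper_width: -0.001
[90.0, 68.0, 60.0, -15.0] {'wx': -0.1, 'wy': 0.4, 'wz': 0.2, 'dx': 0.0027, 'dy': 0.0041, 'dz': -0.0073}
[0.60424307 0.00559618 0.02675514] [ 0.12  0.36  1.64 -0.48  1.39  2.12]
8.7667 [0.60422444 0.00557911 0.02675374]
```

View pics/w5.png

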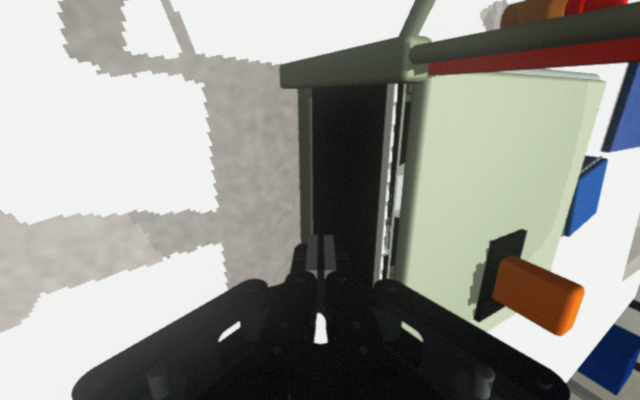

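The left leaf (black, px 310–390) is pushed up with its white edge at u≈390, next to the lid edge at u≈410. I'll check its angle.

```bash
for u in 330 360 380 386 391 398; do python3 e.py w5 $u 150,180,20; done
```

```text
(330, 150) [38.0, 80.0, 52.0] [25, 25, 21]
(330, 170) [27.0, 80.0, 52.0] [20, 22, 20]
(360, 150) [41.0, 80.0, 76.0] [20, 19, 18]
(360, 170) [32.0, 80.0, 77.0] [22, 23, 20]
(380, 150) [43.0, 79.0, 89.0] [26, 28, 25]
(380, 170) [35.0, 80.0, 90.0] [41, 45, 42]
(386, 150) [44.0, 81.0, 93.0] [108, 111, 101]
(386, 170) [36.0, 80.0, 93.0] [113, 116, 107]
(391, 150) [44.0, 80.0, 95.0] [163, 169, 160]
(391, 170) [36.0, 79.0, 95.0] [71, 75, 67]
(398, 150) [44.0, 76.0, 95.0] [119, 120, 113]
(398, 170) [36.0, 75.0, 95.0] [154, 159, 149]
```

```bash
python3 -m pendant '[{"wx":0,"wy":0,"wz":0,"dx":0,"dy":-0.012,"dz":-0.02,"hand":-1},{"wx":0,"wy":0,"wz":0,"dx":0,"dy":-0.02,"dz":-0.07,"hand":-1},{"wx":0,"wy":0,"wz":0,"dx":0,"dy":-0.02,"dz":-0.11,"hand":-1},{"wx":0,"wy":0,"wz":0,"dx":0,"dy":-0.02,"dz":-0.2,"hand":-1},{"wx":0,"wy":0,"wz":0,"dx":0,"dy":-0.02,"dz":-0.2,"hand":-1},{"wx":0,"wy":0,"wz":0,"dx":0,"dy":-0.02,"dz":-0.2,"hand":-1}]'; python3 plan.py left 90,68,60,-15;  python3 plan.py right 100,250,80,-15 170,180,60,-15 170,120,60,-15 150,45,60,-15 126,45,60,-15 90,68,60,-15
```

```text
time: 9.27
tool_pos: [0.6405, 0.12, 0.1957]
tool_rot: [0.255, 0.957, -0.136, -0.037]
contact_force: [0.9, 0.5, 2.0]
gripper_width: -0.004
[90.0, 68.0, 60.0, -15.0] {'wx': -0.2, 'wy': 0.1, 'wz': 0.1, 'dx': 0.0001, 'dy': 0.0242, 'dz': 0.199}
[0.64053438 0.12001352 0.19571564] [ 0.27  0.33  1.37 -0.44  1.72  2.12]
[100.0, 250.0, 80.0, -15.0] {'wx': 39.8, 'wy': 0.1, 'wz': 0.1, 'dx': -0.0004, 'dy': 0.2551, 'dz': 0.1268}
[170.0, 180.0, 60.0, -15.0] {'wx': 59.8, 'wy': 0.1, 'wz': 0.0, 'dx': -0.0003, 'dy': 0.2725, 'dz': 0.2122}
[170.0, 120.0, 60.0, -15.0] {'wx': 59.8, 'wy': 0.1, 'wz': 0.0, 'dx': -0.0001, 'dy': 0.2427, 'dz': 0.2643}
[150.0, 45.0, 60.0, -15.0] {'wx': 59.8, 'wy': 0.1, 'wz': 0.0, 'dx': 0.0, 'dy': 0.188, 'dz': 0.3194}
[126.0, 45.0, 60.0, -15.0] {'wx': 59.8, 'wy': 0.1, 'wz': 0.0, 'dx': 0.0, 'dy': 0.1672, 'dz': 0.3075}
[90.0, 68.0, 60.0, -15.0] {'wx': 59.8, 'wy': 0.1, 'wz': 0.0, 'dx': 0.0, 'dy': 0.1474, 'dz': 0.2696}
[0.64053438 0.12001352 0.19571564] [ 0.27  0.33  1.37 -0.44  1.72  2.12]
```

```bash
python3 -m pendant '[{"wx":40,"wy":0,"wz":0,"dx":0,"dy":0.255,"dz":0.127,"hand":-1},{"wx":40,"wy":0,"wz":0,"dx":0,"dy":0.255,"dz":0.127,"hand":-1},{"wx":40,"wy":0,"wz":0,"dx":0,"dy":0.255,"dz":0.127,"hand":-1},{"wx":40,"wy":0,"wz":0,"dx":0,"dy":0.255,"dz":0.127,"hand":-1},{"wx":40,"wy":0,"wz":0,"dx":0,"dy":0.255,"dz":0.127,"hand":-1},{"wx":40,"wy":0,"wz":0,"dx":0,"dy":0.255,"dz":0.127,"hand":-1},{"wx":40,"wy":0,"wz":0,"dx":0,"dy":0.255,"dz":0.127,"hand":-1},{"wx":60,"wy":0,"wz":0,"dx":0,"dy":0.2725,"dz":0.212,"hand":-1},{"wx":60,"wy":0,"wz":0,"dx":0,"dy":0.2725,"dz":0.212,"hand":-1},{"wx":60,"wy":0,"wz":0,"dx":0,"dy":0.2725,"dz":0.212,"hand":-1},{"wx":60,"wy":0,"wz":0,"dx":0,"dy":0.243,"dz":0.264,"hand":-1},{"wx":60,"wy":0,"wz":0,"dx":0,"dy":0.243,"dz":0.264,"hand":-1},{"wx":60,"wy":0,"wz":0,"dx":0,"dy":0.243,"dz":0.264,"hand":-1}]'; python3 plan.py right 170,120,60,-15 150,45,60,-15 126,45,60,-15 90,68,60,-15
```

```text
time: 10.35
tool_pos: [0.5361, -0.209, 0.0749]
tool_rot: [-0.259, 0.955, -0.14, 0.026]
contact_force: [-0.3, -0.0, -0.6]
gripper_width: 0.004
[170.0, 120.0, 60.0, -15.0] {'wx': -0.2, 'wy': 1.0, 'wz': -0.8, 'dx': 0.008, 'dy': -0.009, 'dz': -0.0091}
[150.0, 45.0, 60.0, -15.0] {'wx': -0.2, 'wy': 1.0, 'wz': -0.8, 'dx': 0.0097, 'dy': 0.0115, 'dz': 0.0658}
[126.0, 45.0, 60.0, -15.0] {'wx': -0.2, 'wy': 1.0, 'wz': -0.8, 'dx': 0.0096, 'dy': -0.0093, 'dz': 0.0779}
[90.0, 68.0, 60.0, -15.0] {'wx': -0.2, 'wy': 1.0, 'wz': -0.8, 'dx': 0.009, 'dy': -0.052, 'dz': 0.0761}
[ 0.5360852  -0.20903691  0.074903  ] [-0.75  0.19  1.76  0.46  1.48  1.  ]
```

Mirror of the left push.

```bash
python3 -m pendant '[{"wx":0,"wy":0,"wz":0,"dx":0,"dy":0.01,"dz":0.035,"hand":-1},{"wx":0,"wy":0,"wz":0,"dx":0,"dy":0.021,"dz":0.075,"hand":-1},{"wx":0,"wy":0,"wz":0,"dx":0,"dy":0.021,"dz":0.075,"hand":-1},{"wx":0,"wy":0,"wz":0,"dx":0,"dy":0.011,"dz":0.081,"hand":-1},{"wx":0,"wy":0,"wz":0,"dx":0,"dy":0,"dz":0.087,"hand":-1},{"wx":0,"wy":0,"wz":0,"dx":0,"dy":-0.01,"dz":0.087,"hand":-1},{"wx":0,"wy":0,"wz":0,"dx":0,"dy":-0.02,"dz":0.086,"hand":-1},{"wx":0,"wy":0,"wz":0,"dx":0,"dy":-0.03,"dz":0.086,"hand":-1},{"wx":0,"wy":0,"wz":0,"dx":0,"dy":-0.038,"dz":0.0855,"hand":-1},{"wx":0,"wy":0,"wz":0,"dx":0,"dy":-0.043,"dz":0.0855,"hand":-1},{"wx":0,"wy":0,"wz":0,"dx":0,"dy":-0.043,"dz":0.0855,"hand":-1}]'; python3 plan.py right 90,68,60,-15; python3 c.py w6; for u in 240 250 256 262 270 ; do python3 e.py w6 $u 150,180,20; done
```

```text
time: 11.27
tool_pos: [0.5635, -0.133, 0.0304]
tool_rot: [-0.257, 0.956, -0.137, 0.032]
contact_force: [-0.3, -1.0, 0.3]
gripper_width: -0.002
[90.0, 68.0, 60.0, -15.0] {'wx': 0.0, 'wy': 0.4, 'wz': -0.2, 'dx': 0.0032, 'dy': -0.0046, 'dz': -0.0029}
[ 0.56348282 -0.1330187   0.03035622] [-0.62  0.2   1.83  0.5   1.34  1.06]
11.3167 [ 0.56310212 -0.13319779  0.02979683]
(240, 150) [27.0, -8.0, 32.0] [35, 38, 33]
(240, 170) [12.0, -6.0, 31.0] [103, 107, 96]
(250, 150) [43.0, -78.0, 95.0] [135, 138, 128]
(250, 170) [14.0, -16.0, 32.0] [93, 96, 86]
(256, 150) [43.0, -81.0, 94.0] [82, 85, 79]
(256, 170) [35.0, -80.0, 94.0] [132, 137, 126]
(262, 150) [43.0, -83.0, 93.0] [79, 82, 75]
(262, 170) [35.0, -83.0, 94.0] [88, 90, 84]
(270, 150) [42.0, -82.0, 87.0] [24, 26, 22]
(270, 170) [34.0, -83.0, 89.0] [23, 25, 20]
```

```bash
python3 -m pendant '[{"wx":0,"wy":0,"wz":0,"dx":0,"dy":-0.006,"dz":0,"hand":-1},{"wx":0,"wy":0,"wz":0,"dx":0,"dy":-0.006,"dz":0,"hand":-1},{"wx":0,"wy":0,"wz":0,"dx":0,"dy":0.012,"dz":-0.02,"hand":-1},{"wx":0,"wy":0,"wz":0,"dx":0,"dy":0.02,"dz":-0.06,"hand":-1},{"wx":0,"wy":0,"wz":0,"dx":0,"dy":0.02,"dz":-0.1,"hand":-1},{"wx":0,"wy":0,"wz":0,"dx":0,"dy":0.02,"dz":-0.2,"hand":-1},{"wx":0,"wy":0,"wz":0,"dx":0,"dy":0.02,"dz":-0.2,"hand":-1},{"wx":0,"wy":0,"wz":0,"dx":0,"dy":0.02,"dz":-0.2,"hand":-1}]'
cat > fin.py <<'E'
from plan import *
# tip pose above the fin; vertical tool: args: hood x mm, hood y mm, tip z mm, lean deg (+ = fingers pointing forward hood -x->...)
def fw(x,y,z,lean=0):
    e=np.radians(lean); zd=-up*np.cos(e)+hx*np.sin(e)
    return row(c+hx*x/1000+hy*y/1000+up*z/1000+.038*zd, zd, -hy)[0]
for a in sys.argv[1:]: print(a,fw(*map(float,a.split(','))))
print(tool()[0],sensors.state()['joint_pos'].round(2))
E
python3 fin.py -30,0,260 -110,0,250
```

```text
time: 11.98
tool_pos: [0.5327, -0.2503, 0.1982]
tool_rot: [-0.255, 0.956, -0.138, 0.035]
contact_force: [0.8, 0.3, 1.3]
gripper_width: -0.002
-30,0,260 {'wx': -29.8, 'wy': 0.1, 'wz': -0.2, 'dx': -0.0156, 'dy': -0.1808, 'dz': 0.0762}
-110,0,250 {'wx': -29.8, 'wy': 0.1, 'wz': -0.2, 'dx': -0.0956, 'dy': -0.1754, 'dz': 0.0849}
[ 0.53269014 -0.25031256  0.19817281] [-0.8   0.1   1.64  0.45  1.67  1.04]
```

```bash
python3 -m pendant '[{"wx":-29.8,"wy":0,"wz":0,"dx":-0.016,"dy":-0.181,"dz":0.07,"hand":0.1},{"wx":-29.8,"wy":0,"wz":0,"dx":-0.016,"dy":-0.181,"dz":0.07,"hand":0.1},{"wx":-29.8,"wy":0,"wz":0,"dx":-0.016,"dy":-0.181,"dz":0.07,"hand":0.1},{"wx":-29.8,"wy":0,"wz":0,"dx":-0.016,"dy":-0.181,"dz":0.07,"hand":0.1},{"wx":-29.8,"wy":0,"wz":0,"dx":-0.016,"dy":-0.181,"dz":0.07,"hand":0.1},{"wx":-29.8,"wy":0,"wz":0,"dx":-0.016,"dy":-0.181,"dz":0.07,"hand":0.1},{"wx":-29.8,"wy":0,"wz":0,"dx":-0.016,"dy":-0.181,"dz":0.07,"hand":0.1},{"wx":-29.8,"wy":0,"wz":0,"dx":-0.016,"dy":-0.181,"dz":0.07,"hand":0.1}]'; python3 c.py w7; python3 fin.py -30,0,260
```

```text
time: 12.65
tool_pos: [0.5697, -0.0583, 0.2215]
tool_rot: [-0.003, 0.99, -0.141, -0.006]
contact_force: [-0.4, -0.6, 0.4]
gripper_width: 0.549
12.7 [ 0.56955855 -0.05922558  0.22134824]
-30,0,260 {'wx': -0.2, 'wy': 0.7, 'wz': -0.2, 'dx': 0.003, 'dy': -0.001, 'dz': -0.0007}
[ 0.56955855 -0.05922558  0.22134824] [-0.24 -0.07  1.7   0.    1.52  1.62]
```

View pics/w7.png

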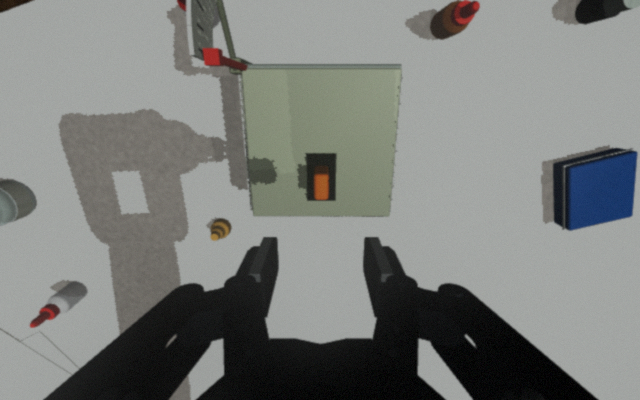

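All three leaves are now hidden under the lid's edges (px 245–400, 68–215), the fin is at (321,183) between the fingers, and the bystanders look unchanged. I'll measure the fin, then descend.

```bash
python3 - <<'E'
from plan import *
z=np.load('w7.npz'); im=z['im'].astype(int); W=cloud('wrist',z['d'],z['T'])-c
H=np.stack([W@hx,W@hy,W[...,2]],-1)*1000
r,g,b=im[...,0],im[...,1],im[...,2]; m=(r>90)&(r>1.7*g)&(b<.7*g); m[:140]=0;m[230:]=0;m[:,:290]=0;m[:,350:]=0
m&=H[...,2]>136; print(m.sum(),H[m].mean(0),np.ptp(H[m],0)); v,u=np.where(m); print(u.min(),u.max(),v.min(),v.max())
L=(abs(H[...,2]-105)<4)&(abs(H[...,0])<90)&(abs(H[...,1])<90); q=H[L]; print('lid',np.percentile(q,[1,50,99],axis=0).round(1))
E
python3 fin.py -30,0,117 -30,0,111
```

```text
363 [-3.10561152e+01 -7.32220457e-02  1.40396143e+02] [24.78980171 13.12344868  4.95544212]
314 328 174 199
lid [[-74.  -73.1 102.9]
 [ 10.2   0.9 104.9]
 [ 73.5  74.1 108.2]]
-30,0,117 {'wx': -0.2, 'wy': 0.7, 'wz': -0.2, 'dx': 0.0047, 'dy': -0.0005, 'dz': 0.1423}
-30,0,111 {'wx': -0.2, 'wy': 0.7, 'wz': -0.2, 'dx': 0.0048, 'dy': -0.0005, 'dz': 0.1483}
[ 0.56955855 -0.05922558  0.22134824] [-0.24 -0.07  1.7   0.    1.52  1.62]
```

```bash
python3 -m pendant '[{"wx":0,"wy":0.5,"wz":0,"dx":0.004,"dy":0,"dz":0.035,"hand":0.1},{"wx":0,"wy":0.5,"wz":0,"dx":0.004,"dy":0,"dz":0.07,"hand":0.1},{"wx":0,"wy":0.5,"wz":0,"dx":0.004,"dy":0,"dz":0.1,"hand":0.1},{"wx":0,"wy":0.5,"wz":0,"dx":0.004,"dy":0,"dz":0.12,"hand":0.1},{"wx":0,"wy":0.5,"wz":0,"dx":0.004,"dy":0,"dz":0.133,"hand":0.1},{"wx":0,"wy":0.5,"wz":0,"dx":0.004,"dy":0,"dz":0.142,"hand":0.1},{"wx":0,"wy":0.5,"wz":0,"dx":0.004,"dy":0,"dz":0.147,"hand":0.1},{"wx":0,"wy":0.5,"wz":0,"dx":0.004,"dy":0,"dz":0.147,"hand":0.1}]'; python3 fin.py -30,0,111; python3 -m pendant '[{"wx":0,"wy":0,"wz":0,"dx":0,"dy":0,"dz":0,"hand":-1},{"wx":0,"wy":0,"wz":0,"dx":0,"dy":0,"dz":0,"hand":-1},{"wx":0,"wy":0,"wz":0,"dx":0,"dy":0,"dz":0,"hand":-1},{"wx":0,"wy":0,"wz":0,"dx":0,"dy":0,"dz":0,"hand":-1},{"wx":0,"wy":0,"wz":0,"dx":0,"dy":0,"dz":0,"hand":-1},{"wx":0,"wy":0,"wz":0,"dx":0,"dy":0,"dz":0,"hand":-1}]'; python3 fin.py -30,0,111
```

```text
time: 13.37
tool_pos: [0.5724, -0.0593, 0.0747]
tool_rot: [-0.002, 0.99, -0.142, -0.001]
contact_force: [-1.9, 0.2, 0.1]
gripper_width: 0.551
-30,0,111 {'wx': -0.2, 'wy': 0.1, 'wz': -0.1, 'dx': 0.0002, 'dy': -0.0002, 'dz': 0.0017}
[ 0.57240352 -0.05927799  0.07469542] [-0.23  0.05  1.84  0.    1.26  1.62]
time: 13.87
tool_pos: [0.5735, -0.0594, 0.0768]
tool_rot: [-0.001, 0.99, -0.141, 0.001]
contact_force: [-2.0, -3.8, 6.6]
gripper_width: 0.154
-30,0,111 {'wx': -0.1, 'wy': -0.1, 'wz': -0.1, 'dx': -0.0009, 'dy': -0.0, 'dz': 0.0038}
[ 0.57354182 -0.05941031  0.07677186] [-0.23  0.05  1.83  0.    1.26  1.62]
```

```bash
cat > lift.py <<'E'
from plan import *
# rows from the present pose (lid angle th0, lean th0/2) to lid angle th
th0=float(sys.argv[1]); p,r=tool(); G=p-.057*r.apply([0,0,1])
hin=c+hx*.075+up*.097; g=G-hin; x,z=g@hx,g[2]; print('grasp rel hinge',x,z,'rad',np.hypot(x,z),'angle est from arc',np.arctan2(z,-x)-np.arctan2(35,105))
for th in map(float,sys.argv[2:]):
    d=th-th0; X=x*np.cos(d)+z*np.sin(d); Z=-x*np.sin(d)+z*np.cos(d); e=-th/2; zd=-up*np.cos(e)+hx*np.sin(e)
    print(th,row(hin+hx*X+hy*(g@hy)+up*Z+.057*zd,zd,-hy)[0])
print(sensors.state()['contact_force'].round(1),sensors.state()['gripper_width'])
E
python3 lift.py 0 0.1 0.2 0.3 0.4 0.5
```

```text
grasp rel hinge -0.10416799852712269 0.036771702697108305 rad 0.11046777827217834 angle est from arc 0.01759777457276479
0.1 {'wx': -0.1, 'wy': -2.9, 'wz': -0.1, 'dx': 0.0013, 'dy': 0.0001, 'dz': -0.0103}
0.2 {'wx': -0.1, 'wy': -5.8, 'wz': -0.1, 'dx': 0.0037, 'dy': 0.0001, 'dz': -0.0202}
0.3 {'wx': -0.1, 'wy': -8.7, 'wz': -0.1, 'dx': 0.007, 'dy': 0.0, 'dz': -0.0298}
0.4 {'wx': -0.1, 'wy': -11.5, 'wz': -0.0, 'dx': 0.0112, 'dy': 0.0, 'dz': -0.0388}
0.5 {'wx': -0.1, 'wy': -14.4, 'wz': -0.0, 'dx': 0.0163, 'dy': 0.0, 'dz': -0.0472}
[-2.  -3.8  6.6] 0.15374777091761088
```

```bash
python3 -m pendant '[{"wx":0,"wy":-1.5,"wz":0,"dx":0.0005,"dy":0,"dz":-0.005,"hand":-1},{"wx":0,"wy":-3,"wz":0,"dx":0.0013,"dy":0,"dz":-0.01,"hand":-1},{"wx":0,"wy":-4.5,"wz":0,"dx":0.0025,"dy":0,"dz":-0.015,"hand":-1},{"wx":0,"wy":-6,"wz":0,"dx":0.0037,"dy":0,"dz":-0.02,"hand":-1},{"wx":0,"wy":-7.5,"wz":0,"dx":0.0055,"dy":0,"dz":-0.025,"hand":-1},{"wx":0,"wy":-9,"wz":0,"dx":0.007,"dy":0,"dz":-0.03,"hand":-1},{"wx":0,"wy":-10,"wz":0,"dx":0.009,"dy":0,"dz":-0.0345,"hand":-1},{"wx":0,"wy":-11.5,"wz":0,"dx":0.0112,"dy":0,"dz":-0.039,"hand":-1},{"wx":0,"wy":-13,"wz":0,"dx":0.0137,"dy":0,"dz":-0.043,"hand":-1},{"wx":0,"wy":-14.4,"wz":0,"dx":0.0163,"dy":0,"dz":-0.0472,"hand":-1},{"wx":0,"wy":-14.4,"wz":0,"dx":0.0163,"dy":0,"dz":-0.0472,"hand":-1},{"wx":0,"wy":-14.4,"wz":0,"dx":0.0163,"dy":0,"dz":-0.0472,"hand":-1}]'; python3 lift.py 0.5 0.55 0.6 0.65; python3 c.py w8
python3 - <<'E'
from h import *
im,d=cams.grab_frame('scene'); np.savez('s3.npz',im=im,d=d,T=pose('scene'))
o=cv2.imread('pics/w8.png')[:,:,::-1]; a=cv2.resize(im[165:235,255:355],(600,420),interpolation=cv2.INTER_CUBIC)
save('m3.png',a)
E
```

```text
time: 14.87
tool_pos: [0.5837, -0.0624, 0.1195]
tool_rot: [-0.02, 0.981, -0.14, -0.131]
contact_force: [-10.1, -1.3, -2.1]
gripper_width: 0.155
grasp rel hinge -0.07847090254962198 0.07750163247140165 rad 0.11029136676406041 angle est from arc 0.4574333251771476
0.55 {'wx': -0.1, 'wy': -0.5, 'wz': -0.0, 'dx': 0.0023, 'dy': 0.0001, 'dz': -0.0047}
0.6 {'wx': -0.1, 'wy': -1.9, 'wz': -0.0, 'dx': 0.004, 'dy': 0.0001, 'dz': -0.0094}
0.65 {'wx': -0.1, 'wy': -3.4, 'wz': -0.0, 'dx': 0.0058, 'dy': 0.0001, 'dz': -0.0139}
[-10.1  -1.3  -2.1] 0.15467621557499878
14.9167 [ 0.58372511 -0.06240952  0.11948043]
```

View pics/m3.png

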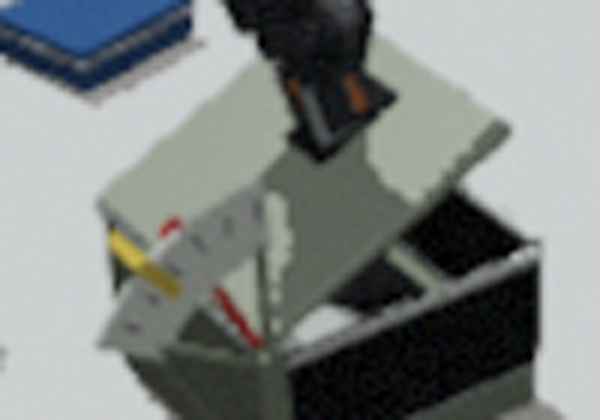

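The lid is up. The needle tip is at crop (170,227), short of the yellow clip at (110–180, 232–295), with the dial in front of the needle. I'll compare the two angles using depth and ray–plane intersections.

```bash
cat > ang.py <<'E'
from plan import *
f,cx,cy,_=K('scene'); hin=c+.075*hx+up*.097
def run(n):
    z=np.load(n+'.npz'); T=z['T']; I=z['im'].astype(int); r,g,b=I[...,0],I[...,1],I[...,2]; W=cloud('scene',z['d'],T)-hin
    def on(u,v,y0):
        d=T[:3,:3]@np.array([(u-cx)/f,(v-cy)/f,1]); o=T[:3,3]; t=((hin+y0*hy-o)@hy)/(d@hy); p=o+t*d-hin; return p@hx,p[2]
    win=np.zeros(r.shape,bool); win[185:228,270:303]=1
    for nm,m in (('yellow',(r>90)&(b<.65*g)&(g>.65*r)&win),('red',(r>80)&(g<.65*r)&win)):
        print(n,nm)
        for v,u in np.argwhere(m):
            D=W[v,u]; print((int(u),int(v)),'depth x %.0f y %.0f z %.0f ang %.2f'%(1000*(D@hx),1000*(D@hy),1000*D[2],np.arctan2(D@hx,D[2])),*['| y%d r%.0f a%.3f'%(1000*y0,1000*np.hypot(*on(u,v,y0)),np.arctan2(*on(u,v,y0))) for y0 in (.072,.08)])
for n in sys.argv[1:]: run(n)
E
python3 ang.py s3
```

```text
s3 yellow
(273, 203) depth x 58 y 63 z 86 ang 0.59 | y72 r112 a0.589 | y80 r119 a0.588
(273, 204) depth x 59 y 64 z 84 ang 0.61 | y72 r109 a0.605 | y80 r116 a0.603
(274, 204) depth x 58 y 69 z 87 ang 0.59 | y72 r107 a0.591 | y80 r114 a0.590
(275, 204) depth x 55 y 67 z 84 ang 0.58 | y72 r105 a0.575 | y80 r112 a0.575
(273, 205) depth x 62 y 70 z 86 ang 0.62 | y72 r107 a0.622 | y80 r114 a0.619
(274, 205) depth x 60 y 72 z 86 ang 0.61 | y72 r105 a0.608 | y80 r112 a0.606
(275, 205) depth x 57 y 71 z 84 ang 0.59 | y72 r103 a0.593 | y80 r110 a0.591
(276, 205) depth x 56 y 74 z 85 ang 0.58 | y72 r100 a0.577 | y80 r107 a0.577
(274, 206) depth x 61 y 74 z 85 ang 0.62 | y72 r103 a0.626 | y80 r110 a0.622
(275, 206) depth x 60 y 78 z 87 ang 0.61 | y72 r100 a0.611 | y80 r107 a0.608
(276, 206) depth x 59 y 81 z 88 ang 0.59 | y72 r98 a0.595 | y80 r105 a0.594
(277, 206) depth x 57 y 81 z 87 ang 0.58 | y72 r96 a0.578 | y80 r103 a0.578
(274, 207) depth x 62 y 75 z 82 ang 0.64 | y72 r101 a0.645 | y80 r108 a0.640
(275, 207) depth x 61 y 78 z 84 ang 0.63 | y72 r98 a0.630 | y80 r105 a0.626
(276, 207) dept
[... 3037 characters left out ...]
| y72 r30 a0.351 | y80 r38 a0.399
(294, 217) depth x 9 y 74 z 29 ang 0.29 | y72 r28 a0.269 | y80 r36 a0.338
(294, 218) depth x 10 y 76 z 27 ang 0.35 | y72 r25 a0.310 | y80 r33 a0.376
(295, 218) depth x 5 y 72 z 23 ang 0.20 | y72 r23 a0.208 | y80 r31 a0.303
(295, 219) depth x 6 y 74 z 21 ang 0.28 | y72 r20 a0.250 | y80 r28 a0.344
(295, 220) depth x 6 y 74 z 18 ang 0.33 | y72 r17 a0.307 | y80 r25 a0.394
(296, 220) depth x 3 y 74 z 17 ang 0.19 | y72 r16 a0.151 | y80 r23 a0.298
(296, 221) depth x 3 y 73 z 13 ang 0.25 | y72 r12 a0.206 | y80 r20 a0.354
(297, 221) depth x 0 y 74 z 12 ang 0.04 | y72 r11 a-0.038 | y80 r18 a0.226
(297, 222) depth x 1 y 74 z 9 ang 0.09 | y72 r8 a-0.024 | y80 r15 a0.287
```

View pics/w8.png

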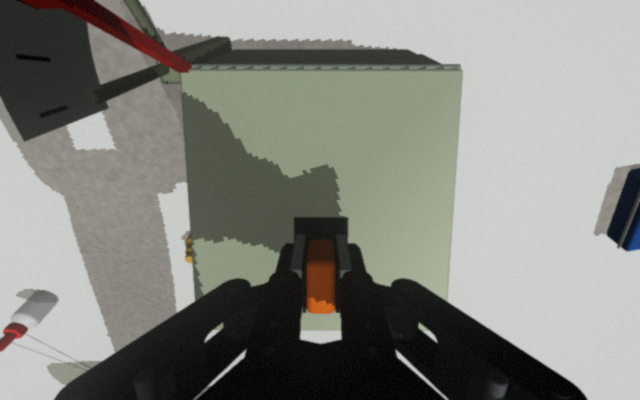

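```bash
cat > lidfit.py <<'E'
from plan import *
z=np.load(sys.argv[1]+'.npz'); im=z['im'].astype(int); W=cloud('wrist',z['d'],z['T'])-c
H=np.stack([W@hx,W@hy,W[...,2]],-1)*1000; g=H[80:210,200:440]; m=im[80:210,200:440].sum(-1)>180
P=g[m&(g[...,2]>95)]; 
for _ in range(3):
    A,res,*_=np.linalg.lstsq(np.c_[P[:,:2],np.ones(len(P))],P[:,2],rcond=None); e=P[:,2]-np.c_[P[:,:2],np.ones(len(P))]@A; P=P[abs(e)<4]
print(len(P),'lid angle',np.arctan(-A[0]),'cross',np.arctan(A[1]),'std',e.std())
E
python3 lidfit.py w8; python3 lift.py 0.41 0.5 0.55 0.6 0.62
```

```text
31077 lid angle 0.4378011815804317 cross 0.00020162849400732035 std 0.7061478478683354
grasp rel hinge -0.07852213699108919 0.07744837637567079 rad 0.11029042116555245 angle est from arc 0.45676333562633215
0.5 {'wx': -0.1, 'wy': 0.9, 'wz': -0.0, 'dx': 0.0061, 'dy': 0.0001, 'dz': -0.0084}
0.55 {'wx': -0.1, 'wy': -0.5, 'wz': -0.0, 'dx': 0.008, 'dy': 0.0001, 'dz': -0.0129}
0.6 {'wx': -0.1, 'wy': -2.0, 'wz': -0.0, 'dx': 0.01, 'dy': 0.0001, 'dz': -0.0172}
0.62 {'wx': -0.1, 'wy': -2.6, 'wz': -0.0, 'dx': 0.0109, 'dy': 0.0001, 'dz': -0.0189}
[-8.5 -1.  -2.6] 0.15538212733847717
```

```bash
python3 -m pendant '[{"wx":0,"wy":-0.6,"wz":0,"dx":0.0025,"dy":0,"dz":-0.0045,"hand":-1},{"wx":0,"wy":-1.2,"wz":0,"dx":0.005,"dy":0,"dz":-0.009,"hand":-1},{"wx":0,"wy":-1.8,"wz":0,"dx":0.0075,"dy":0,"dz":-0.0135,"hand":-1},{"wx":0,"wy":-2.4,"wz":0,"dx":0.01,"dy":0,"dz":-0.0178,"hand":-1},{"wx":0,"wy":-2.4,"wz":0,"dx":0.01,"dy":0,"dz":-0.0178,"hand":-1},{"wx":0,"wy":-2.4,"wz":0,"dx":0.01,"dy":0,"dz":-0.0178,"hand":-1},{"wx":0,"wy":-2.4,"wz":0,"dx":0.01,"dy":0,"dz":-0.0178,"hand":-1}]'; python3 c.py w9; python3 lidfit.py w9; python3 - <<'E'
from h import *
im,d=cams.grab_frame('scene'); np.savez('s4.npz',im=im,d=d,T=pose('scene'))
save('m4.png',cv2.resize(im[165:235,255:355],(600,420),interpolation=cv2.INTER_CUBIC))
E
python3 ang.py s4 | grep -A40 red
```

```text
time: 15.55
tool_pos: [0.5979, -0.0666, 0.1338]
tool_rot: [-0.023, 0.978, -0.14, -0.151]
contact_force: [-7.3, -0.4, -4.7]
gripper_width: 0.154
15.6 [ 0.59793193 -0.06653754  0.133763  ]
29189 lid angle 0.6329913561403749 cross 0.00048032015261486964 std 0.7895386597206601
s4 red
(288, 216) depth x 26 y 74 z 39 ang 0.58 | y72 r45 a0.576 | y80 r53 a0.576
(289, 216) depth x 22 y 73 z 38 ang 0.54 | y72 r43 a0.536 | y80 r50 a0.542
(289, 217) depth x 23 y 73 z 35 ang 0.58 | y72 r40 a0.580 | y80 r48 a0.579
(290, 217) depth x 19 y 72 z 33 ang 0.53 | y72 r38 a0.534 | y80 r45 a0.542
(291, 217) depth x 17 y 73 z 32 ang 0.48 | y72 r35 a0.482 | y80 r43 a0.500
(290, 218) depth x 20 y 73 z 30 ang 0.58 | y72 r35 a0.585 | y80 r43 a0.583
(291, 218) depth x 17 y 72 z 28 ang 0.53 | y72 r32 a0.532 | y80 r40 a0.541
(292, 218) depth x 14 y 72 z 27 ang 0.47 | y72 r30 a0.470 | y80 r38 a0.493
(291, 219) depth x 18 y 74 z 27 ang 0.59 | y72 r30 a0.591 | y80 r38 a0.588
(292, 219) depth x 15 y 74 z 25 ang 0.53 | y72 r27 a0.529 | y80 r35 a0.540
(293, 219) depth x 12 y 74 z 24 ang 0.46 | y72 r25 a0.454 | y80 r33 a0.485
(293, 220) depth x 12 y 74 z 21 ang 0.53 | y72 r22 a0.525 | y80 r30 a0.539
(294, 220) depth x 9 y 74 z 19 ang 0.44 | y72 r20 a0.429 | y80 r28 a0.473
(294, 221) depth x 11 y 76 z 18 ang 0.53 | y72 r17 a0.518 | y80 r25 a0.537
(295, 221) depth x 6 y 73 z 14 ang 0.40 | y72 r15 a0.387 | y80 r23 a0.455
(296, 221) depth x 4 y 74 z 14 ang 0.25 | y72 r12 a0.206 | y80 r20 a0.354
(295, 222) depth x 6 y 73 z 11 ang 0.51 | y72 r12 a0.505 | y80 r20 a0.534
(296, 222) depth x 3 y 72 z 9 ang 0.30 | y72 r9 a0.298 | y80 r17 a0.428
(297, 222) depth x 2 y 76 z 11 ang 0.17 | y72 r8 a-0.024 | y80 r15 a0.287
```

View pics/m4.png

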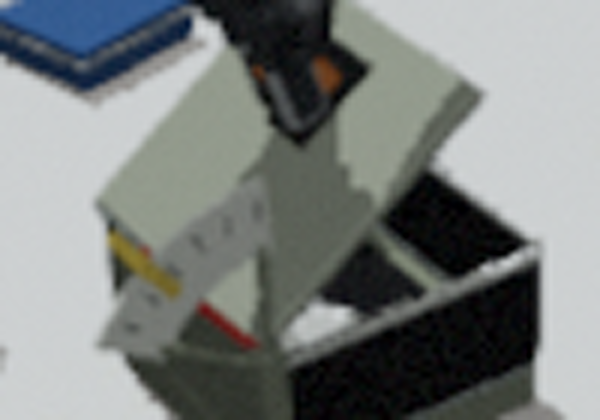

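The needle's tip now shows at crop (145,250), just behind the clip (115–175, 245–290). The lid is at 0.633 rad, and the clip reads ≈0.605 plus a bias of ≈0.035. Before handing in I'll check the leaves by depth, the clip and bystander positions, and that the lid is still.

```bash
python3 -m pendant '[{"wx":0,"wy":0,"wz":0,"dx":0,"dy":0,"dz":0,"hand":-1},{"wx":0,"wy":0,"wz":0,"dx":0,"dy":0,"dz":0,"hand":-1},{"wx":0,"wy":0,"wz":0,"dx":0,"dy":0,"dz":0,"hand":-1}]'; python3 c.py w10; python3 lidfit.py w10; python3 - <<'E'
from plan import *
z=np.load('s4.npz'); W=cloud('scene',z['d'],z['T'])-c; H=np.stack([W@hx,W@hy,W[...,2]],-1)*1000
b=(z['im'].astype(int).sum(-1)<150)
for n,a,s,l in (('front',0,-1,1),('left',1,1,0),('right',1,-1,0)):
    m=b&(abs(H[...,l])<60)&(s*H[...,a]>60)&(s*H[...,a]<130)&(H[...,2]>36)&(H[...,2]<94); q=H[m]
    if len(q)>10: A=np.polyfit(q[:,2],s*q[:,a],1); print(n,len(q),'angle',np.pi/2-np.arctan(A[0]),'mean out',(s*q[:,a]).mean(),'zmax',q[:,2].max())
y=lambda I:((I[...,0]>90)&(I[...,2]<.65*I[...,1])&(I[...,1]>.65*I[...,0]))
for n in ('scene1','s4'):
    I=np.load(n+'.npz')['im'].astype(int)[195:220,268:290]; print(n,np.argwhere(y(I)).mean(0))
d=cv2.absdiff(np.load('scene1.npz')['im'],np.load('s4.npz')['im']).max(-1)
for n,(u,v) in dict(amber=(247,212),clear=(291,265),brass=(378,233),dropL=(478,260),jar=(450,298),box=(270,169),eye=(220,191)).items(): print(n,(d[v-12:v+12,u-12:u+12]>50).sum())
E
```

```text
time: 15.9
tool_pos: [0.5979, -0.0665, 0.1338]
tool_rot: [-0.023, 0.978, -0.14, -0.15]
contact_force: [-6.9, -0.5, -5.4]
gripper_width: 0.151
15.95 [ 0.59792902 -0.0665381   0.13378814]
29173 lid angle 0.6325210150821837 cross 0.0006073328774421069 std 0.7948247571944677
front 214 angle 1.5733721622681136 mean out 78.17768258717832 zmax 91.89479096474496
left 556 angle 1.5669070105166263 mean out 78.61859286784572 zmax 89.87722494212302
scene1 [13.26086957  9.84782609]
s4 [13.68421053 10.39473684]
amber 0
clear 0
brass 0
dropL 23
jar 0
box 27
eye 0
```

```bash
python3 - <<'E'
from plan import *
z=np.load('w7.npz'); W=cloud('wrist',z['d'],z['T'])-c; H=np.stack([W@hx,W@hy,W[...,2]],-1)*1000
for s in (1,-1):
    m=(s*H[...,1]>77)&(s*H[...,1]<125)&(abs(H[...,0])<60)&(H[...,2]>40)&(H[...,2]<100); print(s,m.sum(),np.percentile(abs(H[m][:,1]),[50,95]) if m.sum() else '')
print(job.job_done())
E
```

```text
1 353 [78.6749825  80.01973302]
-1 358 [78.72446073 80.15839191]
the job is handed in; nothing more can be done
None
```

I pushed the front, left and right leaves upright with the lid shut. Then I pinched the orange fin, lifted the lid until the needle reached the yellow marker, and handed the job in while still holding it, at about 16 s of the 67 s allowed. No verdict was reported.

**Last checks**
- **Leaves:** the front measured 1.57 rad and the left 1.57 rad with the lid raised. The right leaf was hidden in that last view. Before the lift its outermost points were 80 mm from centre, the same as the left leaf's.
- **Lid and needle:** the lid was steady at 0.633 rad. The marker clip read about 0.605 rad in the scene camera, which read the needle about 0.035 rad low, so I put the true marker angle at about 0.63–0.64 rad. In the picture the needle tip showed just behind the clip.
- **Grip:** the fingers were stopped on the fin at 0.151 opening, with about 9 N on the wrist.
- **Marker and bystanders:** the clip stayed within a pixel of where it started. Five of the seven bystanders looked unchanged. Small image differences at the slide box and one dropper bottle looked like the arm's changed shadow, and I did not check these further.

**What failed or disagreed**
- **Fingertips:** both cameras showed them ending 38 mm short of the reported TCP. My first push at the front leaf therefore passed above it, and I corrected for the offset after that.
- **Front-leaf push:** the second push pressed with about 35 N at the stop, more than intended.
- **Refused move:** the very first move command was rejected because its rows left out some of the values.

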